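# Sort the keyed rest arms by hand

## Task

Sort the three wooden rest arms by where their keyway is cut: take one at a time and try it on the steel stand, where its keyway lets it slide fully home over the keyed shaft one way round only, so that the arm points either left or right as you look along the key away from the robot. Then lift it off and lay it flat on the floor of the plywood tray on that side (left or right of the robot) and let go of it before you take the next; arms that share a tray lie side by side. Leave everything else on the table where it is.

Things in the scene. Friction and masses are not known exactly. Their poses are not given: they have to be found in the camera images.
- rest_a_grip (a point): grip point of a loose wooden rest arm, 107 mm long, 0.16 kg: mid-thickness of its upright fin, 38 mm above its flat underside. x runs from the hub to the tail, y left, z up. Fin: 14 mm thick (y), x = -16 to +24 mm, top 62 mm and bottom 14 mm above the underside. Bar 34 mm wide, ends at x = +36 mm. Keyway on the -y side of the hub (on the stand this arm points left)
- rest_b_grip (a point): grip point of a loose wooden rest arm, 107 mm long, 0.16 kg: mid-thickness of its upright fin, 38 mm above its flat underside. x runs from the hub to the tail, y left, z up. Fin: 14 mm thick (y), x = -16 to +24 mm, top 62 mm and bottom 14 mm above the underside. Bar 34 mm wide, ends at x = +36 mm. Keyway on the -y side of the hub (on the stand this arm points left)
- rest_c_grip (a point): grip point of a loose wooden rest arm, 107 mm long, 0.16 kg: mid-thickness of its upright fin, 38 mm above its flat underside. x runs from the hub to the tail, y left, z up. Fin: 14 mm thick (y), x = -16 to +24 mm, top 62 mm and bottom 14 mm above the underside. Bar 34 mm wide, ends at x = +36 mm. Keyway on the +y side of the hub (on the stand this arm points right)
- rest_a_hub (a point): axis of the hub of arm a, at its underside (40 mm behind (-x) and 38 mm below the grip point), axes as there. Hub 62 mm across, 18 mm thick, with a through bore 27 mm across and one through keyway 13 mm wide that reaches 25 mm from the axis towards -y
- rest_b_hub (a point): axis of the hub of arm b, at its underside (40 mm behind (-x) and 38 mm below the grip point), axes as there. Hub 62 mm across, 18 mm thick, with a through bore 27 mm across and one through keyway 13 mm wide that reaches 25 mm from the axis towards -y
- rest_c_hub (a point): axis of the hub of arm c, at its underside (40 mm behind (-x) and 38 mm below the grip point), axes as there. Hub 62 mm across, 18 mm thick, with a through bore 27 mm across and one through keyway 13 mm wide that reaches 25 mm from the axis towards +y
- rest_a: the whole of arm a; origin at its underside, 38 mm below its grip point
- rest_b: the whole of arm b; origin at its underside, 38 mm below its grip point
- rest_c: the whole of arm c; origin at its underside, 38 mm below its grip point
- stand: fixed steel stand, base 92 mm across; origin at its foot on the table. Its x axis points the way the key points (away from the robot, give or take 20 degrees), y left, z up
- stand_seat (a point): centre of the stand's round seat (56 mm across), 30 mm above the table, axes as the stand's. On it stands a shaft 22 mm across, 36 mm tall, tip tapered; on its +x side a fixed key 10 mm wide reaches 22 mm from the axis, 23 mm tall, top bevelled. An arm that is home has its hub's underside on this seat
- tray_left: fixed open plywood tray on the robot's left, 148 x 148 mm outside, 140 x 140 mm inside, walls 20 mm tall, floor 4 mm thick. Origin at the centre of its underside, on the table; x and y along its sides (y towards the tall crate close behind it), z up. Two arms fit side by side, parallel to a side, with fins 66 mm apart
- tray_right: the same kind of tray on the robot's right
- dropper: bystander: small brown dropper bottle, 33 mm across, 102 mm tall; origin at its underside's centre
- jar: bystander: brown jar with a blue cap, 47 mm across, 81 mm tall; origin at its underside's centre
- sherd: bystander: flat clay sherd, 36 x 35 mm, 10 mm thick; origin at its underside's centre
- pot: bystander: low round pot with a lid, 81 mm across, 34 mm tall; origin at its underside's centre
- brush: bystander: flat brush, 220 mm long (along its y), 12 mm thick; origin at its underside's centre
- tape: bystander: roll of tape lying flat, 98 mm across, 25 mm tall; origin at its underside's centre

How it is judged:
By the outcome, as a careful person would: the job done as asked, in the order asked, and still so for the second after the job is handed in, with the robot touching nothing.
It also fails if it takes over 72 s, if anything falls off the work surface, if the arm or the gripper's body presses on something with over 40 N, if the wrist force passes 120 N, or if a joint passes its speed limit or range.

## Robot

A 6-joint arm with a two-finger parallel gripper is mounted at the origin on a cart in front of the work surface, level with it; the furniture and walls round the work are solid. World frame = base frame: x ahead of the robot, y to its left, z up, the work surface at z = 0. Lengths are in m, angles in rad, forces in N, time in s.
With the tool pointing down it reaches from about 0.375 to 0.9 m from the base axis. Payload 3.1 kg.
Tool frame: the origin (TCP) lies midway between the tips of the shut fingers; the grasp point (between the pads) lies 19 mm behind it; z points along the fingers, y is the line along which they close (so a half turn about z gives the same grasp; the last joint's range is limited). The gripper opens to 87 mm and grips with 3 to 60 N. Pads are 19 mm wide; open, the fingers measure 117 mm over their backs; the gripper's body (75 mm by 190 mm) begins 51 mm behind the grasp point.
Start: joints at [-1.456, 0.527, 1.433, -0, 1.181, -0.178], TCP at [0.18, -0.598, 0.223] pointing down, gripper open.
Joint ranges: [-3.08, 3.08], [-0.75, 2.2], [0.22, 2.44], [-1.43, 4.57], [0, 2.65], [-2.85, 2.85]. Speed limits (rad/s): [2.79, 2.79, 3.14, 3.14, 3.14, 3.14].

## Interface

Orientations are given as a 3x3 rotation matrix whose columns are the frame's x, y, z axes.
In Python, from bench import r gives the robot as it stands. The module is installed in compiled form; this text tells all that it offers.
- The arm moves only by the tool apply_moves, never from a script. Its argument "targets" is a list of rows, each an object of numbers: "dx", "dy", "dz": the shift along the tool's x, y, z in mm; "ax", "ay", "az": the turn, a rotation vector about the tool's x, y, z in rad; "jaw": the opening in per cent of the stroke, from 0 (shut) to 100 (fully open). A call has 1 to 20 rows; each row is the pose to reach, as a shift and turn from the pose commanded when the call began, along the tool's axes at that moment; what a row does not reach only later rows make up. A row lasts 1/12 s, in which the tool goes at most 41.7 mm and 7.16 degrees, less where a joint would pass 70% of its speed; a pose out of reach is approached as far as the arm can. A call with a gripper value outside its range is refused whole. The fingers move at their own pace and stop on an object; the grip force is fixed at half the most. Time passes only in rows, so rows that repeat a pose let the fingers close. It gives the time, the measured TCP pose, the force, the opening and the grip force at its end, in the units of the state.
- r.get_obs(): the state, without advancing time (a new reading comes with each control period).
- r.read_camera(name): name is "scene" or "top" or "wrist"; returns the picture (400x640x3 uint8, red, green, blue); there is no depth.
- r.get_calibration(name): a dict with "mtx" (3x3 intrinsics, pixels), "world_to_cam" (4x4, takes a point from world to camera coordinates); the wrist camera has in their place "hand_eye" (4x4, takes a point from camera to tool coordinates, whose origin is the TCP and whose axes are the flange's). Camera axes: x right, y down, z forward; pixel columns grow to the right and rows downward; lengths in m; the calibration is good to about 2 mm. A picture is of the moment at which its call begins: read the wrist's pose just before it. get_calibration takes no time and is no camera call.
- r.hand_in(): hands the job in; it is judged then, once.
Trained networks look in the newest picture that a camera, given by its name, has taken for a name from the list of things; names that differ only in an ending like _2 or _b are one class to them, and where a whole thing is asked for, a point or a joint stands for the part that bears it (a point fixed in the world has none). Each returns a list of dicts, best first, with "p" (0 to 1); they miss things now and then, are a little off and sometimes report something else, mostly with a low value. They report only what shows in the picture. A call takes as long as a camera call.
- r.find_in(camera, thing): "point" ([row, column] in pixels, amid what is visible of it).
- r.place_of(camera, thing): "point" ([row, column] in pixels: a listed point, or the origin of a listed thing).
The state is a dict: "time_s": time; "qpos": joint angles; "qvel": joint speeds; "effort": joint torques, N m; "tool_pos": TCP position; "ee_rot": TCP orientation; "ft_force": force on the tool from outside, world axes, zero at the start; "wrist_torque": the same for the moment, N m; "gripper_width": opening from 0.0 (shut) to 1.0 (fully open); "gripper_force": force on a finger pad.
Only numpy, scipy, OpenCV 4.12 (cv2) and the standard library are available. Lean on these libraries where they do the work, as an engineer would, in place of code of your own. Each camera call takes 0.05 s, during which the arm holds its last target. There are 200 camera calls.

## Working session

There is one attempt and no reset: what is moved stays moved. The work goes in short steps, Python scripts to look and compute and a tool call to move; the robot and the scene stay as the last step left them, time stands still between calls to the robot, and variables do not carry over. Pictures are saved under pics/ and viewed, at most 10 in all, crops included, and the job is handed in when it is done.

Besides the shell and the picture viewer there is one more tool, called after ">>>" as name([rows], argument=value, ...), one row to a line, values as JSON. apply_moves: Moves the arm, as the interface text tells. Its arguments: {"type":"object","properties":{"targets":{"type":"array","items":{"type":"object","properties":{"dx":{"type":"number"},"dy":{"type":"number"},"dz":{"type":"number"},"ax":{"type":"number"},"ay":{"type":"number"},"az":{"type":"number"},"jaw":{"type":"number"}}}}},"required":["targets"]}

```bash
mkdir -p pics; cat > h.py <<'E'
import numpy as np, cv2
from bench import r
def cam(name):
    c=r.get_calibration(name); K=np.array(c["mtx"])
    if "world_to_cam" in c: T=np.linalg.inv(np.array(c["world_to_cam"]))
    else:
        o=r.get_obs(); W=np.eye(4); W[:3,:3]=np.array(o["ee_rot"]); W[:3,3]=o["tool_pos"]
        T=W@np.array(c["hand_eye"])
    return K,T
def to_plane(name,rc,z,KT=None):
    K,T=KT or cam(name)
    d=T[:3,:3]@np.linalg.solve(K,[rc[1],rc[0],1.]); p=T[:3,3]
    return p+d*(z-p[2])/d[2]
def proj(name,P,KT=None):
    K,T=KT or cam(name); q=np.linalg.inv(T)@np.append(P,1); u=K@q[:3]; return u[1]/u[2],u[0]/u[2]
def save(name,fn):
    im=r.read_camera(name); cv2.imwrite("pics/"+fn,cv2.cvtColor(np.asarray(im),cv2.COLOR_RGB2BGR)); return im
E
python3 - <<'E'
from h import *
np.set_printoptions(precision=3,suppress=True)
o=r.get_obs(); print(o["time_s"],o["tool_pos"],o["ee_rot"],o["gripper_width"])
save("top","top0.png"); save("scene","scene0.png")
for n,z in [("rest_a_grip",.038),("rest_a_hub",0),("stand_seat",.03),("stand",0),("tray_left",0),("tray_right",0)]:
    for c in("top","scene"):
        for d in r.place_of(c,n): print(n,c,round(d["p"],2),np.round(d["point"]),to_plane(c,d["point"],z))
E
```

```text
0.0 [ 0.18  -0.598  0.222] [[ 0.957  0.289 -0.   ]
 [ 0.289 -0.957  0.002]
 [ 0.    -0.002 -1.   ]] 0.99974148612165
rest_a_grip top 0.85 [277. 273.] [0.425 0.145 0.038]
rest_a_grip top 0.72 [265. 334.] [ 0.457 -0.005  0.038]
rest_a_grip scene 0.78 [198. 239.] [0.439 0.16  0.038]
rest_a_hub top 0.58 [288. 267.] [0.397 0.165 0.   ]
rest_a_hub top 0.57 [272. 321.] [0.44  0.028 0.   ]
rest_a_hub scene 0.91 [217. 223.] [ 0.391  0.152 -0.   ]
rest_a_hub scene 0.21 [213. 356.] [0.689 0.019 0.   ]
stand_seat scene 0.63 [180. 311.] [0.641 0.179 0.03 ]
stand top 0.19 [228. 362.] [ 0.555 -0.077  0.   ]
stand scene 0.7 [188. 310.] [0.642 0.186 0.   ]
stand scene 0.68 [243. 257.] [0.436 0.011 0.   ]
tray_left top 0.64 [240. 220.] [0.516 0.295 0.   ]
tray_left scene 0.92 [180. 254.] [0.516 0.306 0.   ]
tray_right top 0.73 [220. 407.] [ 0.577 -0.196  0.   ]
tray_right scene 0.89 [282. 361.] [ 0.577 -0.196  0.   ]
```

View pics/top0.png

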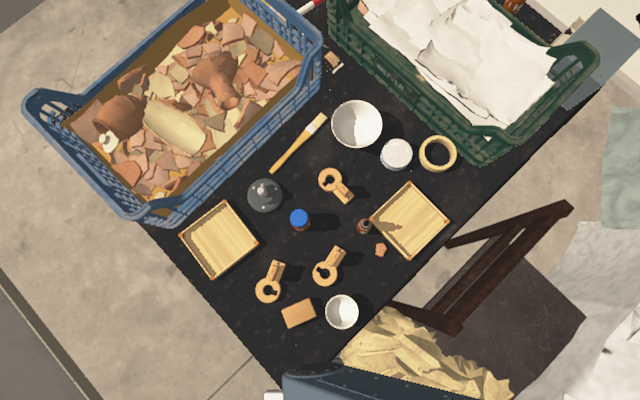

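View pics/scene0.png

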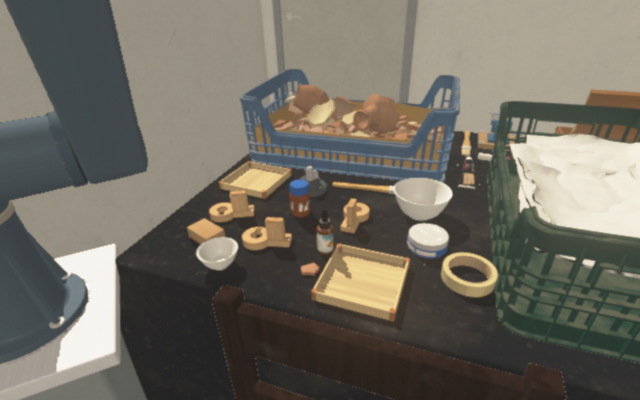

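```bash
cat >> h.py <<'E'
np.set_printoptions(precision=4,suppress=True)
def mv(pos,yaw=None):
    "move args to bring TCP to world pos with tool x at yaw, tool straight down"
    o=r.get_obs(); R=np.array(o["ee_rot"]); d=R.T@(np.array(pos)-o["tool_pos"])*1000
    if yaw is None: yaw=np.arctan2(R[1,0],R[0,0])
    c,s=np.cos(yaw),np.sin(yaw); G=np.array([[c,s,0],[s,-c,0],[0,0,-1.]])
    a=cv2.Rodrigues(R.T@G)[0].ravel()
    print("d",np.round(d,1),"a",np.round(a,4),"rows>=",max(np.linalg.norm(d)/41.7,np.linalg.norm(a)/.125))
E
python3 - <<'E'
from h import *
print(np.array(r.get_calibration("wrist")["hand_eye"]),r.get_calibration("wrist")["mtx"])
mv([.47,.08,.42],0.0); mv([.18,-.598,.42])
im=cv2.imread("pics/top0.png")[120:330,170:470]
cv2.imwrite("pics/c.png",cv2.resize(im,None,fx=2.6,fy=2.6,interpolation=cv2.INTER_CUBIC))
E
```

```text
[[ 0.0004 -0.9675 -0.2527  0.0679]
 [ 1.      0.0001  0.0011  0.0003]
 [-0.0011 -0.2527  0.9675 -0.162 ]
 [ 0.      0.      0.      1.    ]] [[276.0038   0.     319.4682]
 [  0.     276.0038 199.5626]
 [  0.       0.       1.    ]]
d [ 473.  -565.9 -197.4] a [0.     0.     0.2928] rows>= 18.31041606560594
d [  -0.3   -0.5 -197.4] a [0. 0. 0.] rows>= 4.7339745446830745
```

View pics/c.png

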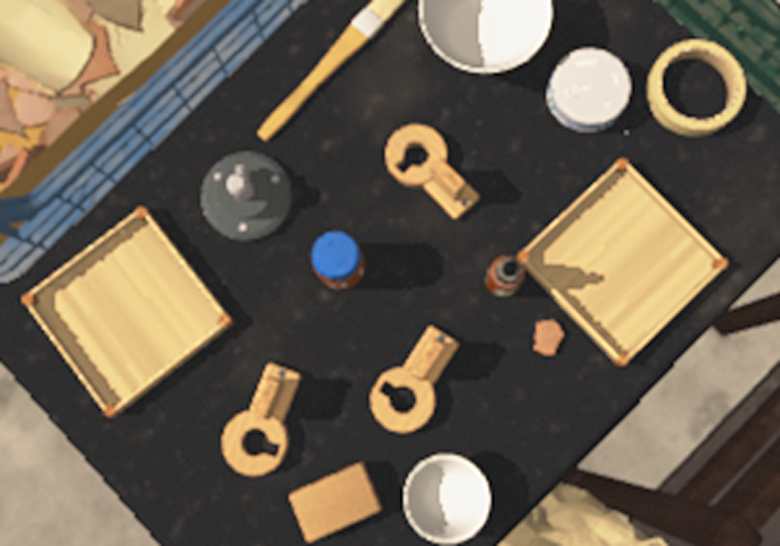

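>>> apply_moves([
  {"dx":0,"dy":0,"dz":-80},
  {"dx":0,"dy":0,"dz":-80},
  {"dx":473,"dy":-566,"dz":-150,"az":0.293},
  {"dx":473,"dy":-566,"dz":-150,"az":0.293},
  {"dx":473,"dy":-566,"dz":-150,"az":0.293},
  {"dx":473,"dy":-566,"dz":-150,"az":0.293},
  {"dx":473,"dy":-566,"dz":-150,"az":0.293},
  {"dx":473,"dy":-566,"dz":-150,"az":0.293},
  {"dx":473,"dy":-566,"dz":-150,"az":0.293},
  {"dx":473,"dy":-566,"dz":-150,"az":0.293},
  {"dx":473,"dy":-566,"dz":-150,"az":0.293},
  {"dx":473,"dy":-566,"dz":-150,"az":0.293},
  {"dx":473,"dy":-566,"dz":-150,"az":0.293},
  {"dx":473,"dy":-566,"dz":-150,"az":0.293},
  {"dx":473,"dy":-566,"dz":-150,"az":0.293},
  {"dx":473,"dy":-566,"dz":-150,"az":0.293},
  {"dx":473,"dy":-566,"dz":-150,"az":0.293},
  {"dx":473,"dy":-566,"dz":-150,"az":0.293},
  {"dx":473,"dy":-566,"dz":-150,"az":0.293},
  {"dx":473,"dy":-566,"dz":-150,"az":0.293},
])

```text
invalid input
```

```bash
python3 - <<'E'
from h import *
o=r.get_obs();print(o["time_s"],o["tool_pos"],o["qpos"])
KT=cam("wrist"); save("wrist","w0.png")
for n,z in [("rest_a_grip",.038),("rest_a_hub",0),("stand_seat",.03),("stand",0),("tray_left",0),("tray_right",0),("jar",0),("dropper",0)]:
    for d in r.place_of("wrist",n): print(n,round(d["p"],2),np.round(d["point"]),to_plane("wrist",d["point"],z,KT))
E
```

```text
0.7 [ 0.1804 -0.5984  0.2226] [-1.4565  0.5274  1.4327 -0.      1.1814 -0.1785]
```

View pics/w0.png

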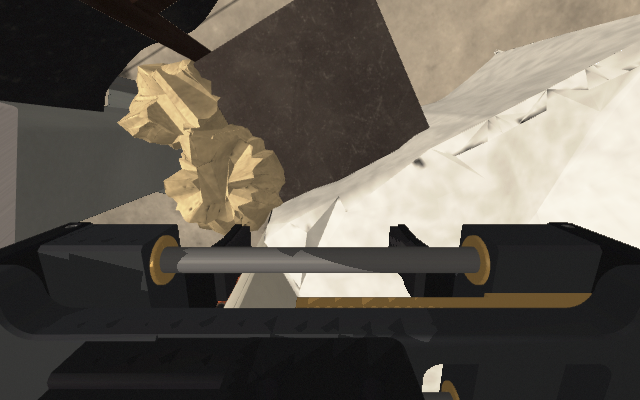

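The picture (off the table's side: paper, a chair, the gripper below row 220) shows nothing of the work, because the move was refused. I'll send full rows.

>>> apply_moves([
  {"dx":0,"dy":0,"dz":-80,"ax":0,"ay":0,"az":0,"jaw":100},
  {"dx":0,"dy":0,"dz":-80,"ax":0,"ay":0,"az":0,"jaw":100},
  {"dx":450,"dy":-540,"dz":-150,"ax":0,"ay":0,"az":0.293,"jaw":100},
  {"dx":450,"dy":-540,"dz":-150,"ax":0,"ay":0,"az":0.293,"jaw":100},
  {"dx":450,"dy":-540,"dz":-150,"ax":0,"ay":0,"az":0.293,"jaw":100},
  {"dx":450,"dy":-540,"dz":-150,"ax":0,"ay":0,"az":0.293,"jaw":100},
  {"dx":450,"dy":-540,"dz":-150,"ax":0,"ay":0,"az":0.293,"jaw":100},
  {"dx":450,"dy":-540,"dz":-150,"ax":0,"ay":0,"az":0.293,"jaw":100},
  {"dx":450,"dy":-540,"dz":-150,"ax":0,"ay":0,"az":0.293,"jaw":100},
  {"dx":450,"dy":-540,"dz":-150,"ax":0,"ay":0,"az":0.293,"jaw":100},
  {"dx":450,"dy":-540,"dz":-150,"ax":0,"ay":0,"az":0.293,"jaw":100},
  {"dx":450,"dy":-540,"dz":-150,"ax":0,"ay":0,"az":0.293,"jaw":100},
  {"dx":450,"dy":-540,"dz":-150,"ax":0,"ay":0,"az":0.293,"jaw":100},
  {"dx":450,"dy":-540,"dz":-150,"ax":0,"ay":0,"az":0.293,"jaw":100},
  {"dx":450,"dy":-540,"dz":-150,"ax":0,"ay":0,"az":0.293,"jaw":100},
  {"dx":450,"dy":-540,"dz":-150,"ax":0,"ay":0,"az":0.293,"jaw":100},
  {"dx":450,"dy":-540,"dz":-150,"ax":0,"ay":0,"az":0.293,"jaw":100},
  {"dx":450,"dy":-540,"dz":-150,"ax":0,"ay":0,"az":0.293,"jaw":100},
  {"dx":450,"dy":-540,"dz":-150,"ax":0,"ay":0,"az":0.293,"jaw":100},
  {"dx":450,"dy":-540,"dz":-150,"ax":0,"ay":0,"az":0.293,"jaw":100},
])

```text
time_s: 2.82
tool_pos: [0.4575, 0.0546, 0.3736]
ee_rot: [[1.0, 0.008, 0.004], [0.008, -1.0, 0.003], [0.004, -0.003, -1.0]]
ft_force: [0.6, -1.5, 0.2]
gripper_width: 1.001
gripper_force: 0.0
```

```bash
python3 - <<'E'
from h import *
KT=cam("wrist"); save("wrist","w1.png")
o=r.get_obs();print(o["time_s"],o["tool_pos"],o["qpos"])
for n,z in [("rest_a_grip",.038),("rest_a_hub",0),("stand_seat",.03),("stand",0),("tray_left",0),("tray_right",0),("jar",0),("dropper",0)]:
    for d in r.place_of("wrist",n): print(n,round(d["p"],2),np.round(d["point"]),to_plane("wrist",d["point"],z,KT))
E
```

```text
2.8667 [0.4562 0.0517 0.373 ] [-0.1317  0.1334  1.6069  0.0006  1.3999  1.4322]
rest_a_grip 0.72 [179. 271.] [0.4345 0.1438 0.038 ]
rest_a_hub 0.93 [192. 267.] [0.4015 0.1586 0.    ]
stand_seat 0.72 [ 60. 245.] [0.6357 0.1816 0.03  ]
stand_seat 0.45 [114. 393.] [ 0.5508 -0.0734  0.03  ]
stand_seat 0.42 [144. 414.] [ 0.4995 -0.1148  0.03  ]
stand 0.69 [ 63. 251.] [0.6375 0.1783 0.    ]
tray_left 0.93 [133. 194.] [0.5147 0.2925 0.    ]
tray_right 0.6 [102. 457.] [ 0.5746 -0.1965  0.    ]
tray_right 0.18 [111. 394.] [ 0.5575 -0.0834  0.    ]
jar 0.75 [107. 304.] [0.5642 0.0851 0.    ]
dropper 0.85 [112. 393.] [ 0.5555 -0.0802  0.    ]
dropper 0.31 [177. 341.] [0.4342 0.0117 0.    ]
```

View pics/w1.png

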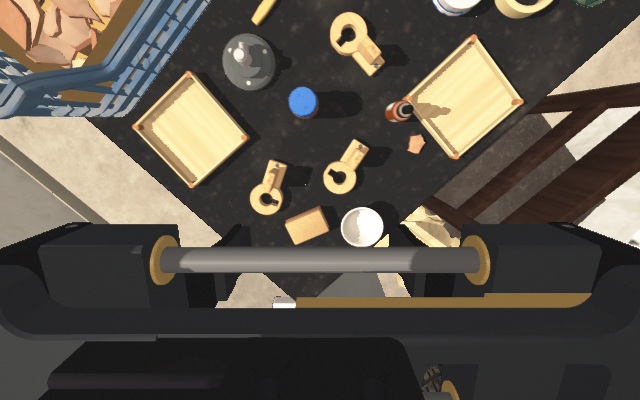

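The view shows the three arms with hubs at (row 199,col 266), (178,340) and (35,349), the stand at (60,248) and the trays at (133,190) and (98,460). The keyways look to be on the right, left and right sides. Next I'll measure the trays from their outline and take a closer look at the stand.

```bash
python3 - <<'E'
from h import *
KT=cam("wrist"); im=cv2.imread("pics/w1.png"); hsv=cv2.cvtColor(im,cv2.COLOR_BGR2HSV)
m=cv2.inRange(hsv,(8,60,90),(32,255,255)); m[:, :]=cv2.morphologyEx(m,cv2.MORPH_CLOSE,np.ones((3,3)))
n,L,S,C=cv2.connectedComponentsWithStats(m)
for i in range(1,n):
    if S[i,4]<300 or S[i,1]>225: continue
    c=max(cv2.findContours((L==i).astype(np.uint8),cv2.RETR_EXTERNAL,cv2.CHAIN_APPROX_NONE)[0],key=len)[:,0]
    z=.02 if S[i,4]>3000 else .018
    P=np.array([to_plane("wrist",(v,u),z,KT)[:2] for u,v in c])*1000
    (cx,cy),(w,h),a=cv2.minAreaRect(P.astype(np.float32)); print(S[i],(round(cx),round(cy)),round(w),round(h),round(a,1))
mv([.56,.17,.22],0.0)
E
```

```text
[   0    0  144   73 8028] (670, 458) 252 107 89.9
[251   0  25  26 316] (710, 139) 18 49 50.6
[494   0  59  19 685] (710, -286) 95 26 89.9
[ 330   12   55   65 1830] (660, -17) 107 64 43.9
[613  15  27  55 546] (658, -472) 78 42 16.2
[ 385   34  139  126 8229] (558, -191) 158 195 43.1
[598  51  21  38 307] (619, -452) 58 33 8.8
[ 132   70  118  119 7227] (516, 280) 152 153 39.4
[ 58  89  47  14 453] (579, 465) 80 19 85.6
[ 323  139   46   56 1227] (450, -3) 64 107 57.3
[451 154  38  51 424] (423, -237) 49 102 44.7
[ 249  159   38   56 1234] (411, 140) 62 110 62.5
[ 400  205   90   80 2096] (298, -226) 229 80 51.3
[ 285  206   44   39 1076] (335, 72) 57 80 23.9
d [ 104.5 -123.   152.5] a [ 0.0001  0.0002 -0.0028] rows>= 5.324944747248116
```

>>> apply_moves([
  {"dx":105,"dy":-123,"dz":152,"ax":0,"ay":0,"az":0,"jaw":100},
  {"dx":105,"dy":-123,"dz":152,"ax":0,"ay":0,"az":0,"jaw":100},
  {"dx":105,"dy":-123,"dz":152,"ax":0,"ay":0,"az":0,"jaw":100},
  {"dx":105,"dy":-123,"dz":152,"ax":0,"ay":0,"az":0,"jaw":100},
  {"dx":105,"dy":-123,"dz":152,"ax":0,"ay":0,"az":0,"jaw":100},
  {"dx":105,"dy":-123,"dz":152,"ax":0,"ay":0,"az":0,"jaw":100},
  {"dx":105,"dy":-123,"dz":152,"ax":0,"ay":0,"az":0,"jaw":100},
  {"dx":105,"dy":-123,"dz":152,"ax":0,"ay":0,"az":0,"jaw":100},
  {"dx":105,"dy":-123,"dz":152,"ax":0,"ay":0,"az":0,"jaw":100},
])

```text
time_s: 4.02
tool_pos: [0.5605, 0.1703, 0.2221]
ee_rot: [[1.0, -0.001, 0.002], [-0.001, -1.0, -0.0], [0.002, 0.0, -1.0]]
ft_force: [0.1, -0.6, 0.8]
gripper_width: 0.998
gripper_force: 0.0
```

```bash
python3 - <<'E'
from h import *
KT=cam("wrist"); im=save("wrist","w2.png")
o=r.get_obs();print(o["time_s"],o["tool_pos"],o["ft_force"])
for n,z in [("stand_seat",.03),("stand",0),("tray_left",0),("jar",0)]:
    for d in r.place_of("wrist",n): print(n,round(d["p"],2),np.round(d["point"]),to_plane("wrist",d["point"],z,KT))
b=cv2.imread("pics/w2.png")[:240,:]
cv2.imwrite("pics/w2c.png",cv2.resize(b[:,110:510],None,fx=2,fy=2,interpolation=cv2.INTER_CUBIC))
E
```

```text
4.0667 [0.5607 0.1703 0.2225] [-0.5371 -0.8443 -0.0917]
stand_seat 0.9 [122. 309.] [0.6354 0.1827 0.03  ]
stand 0.93 [122. 310.] [0.6364 0.1814 0.    ]
tray_left 0.77 [208. 234.] [0.5163 0.2924 0.    ]
jar 0.75 [171. 382.] [0.5699 0.0821 0.    ]
```

View pics/w2c.png

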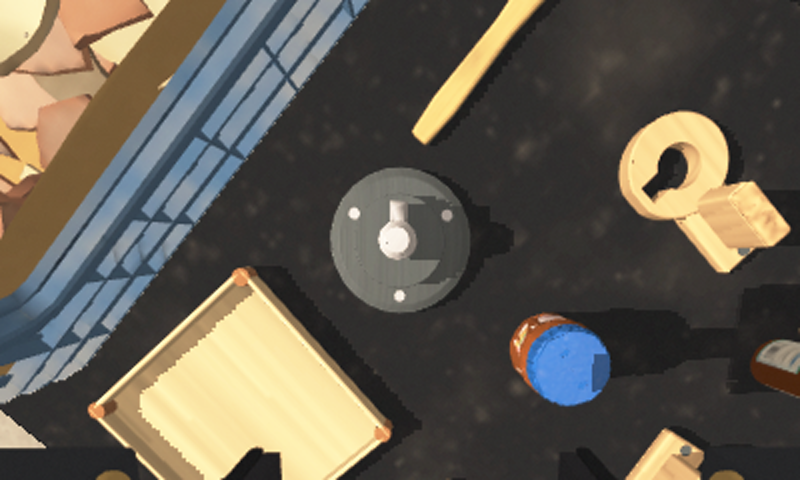

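```bash
python3 - <<'E'
from h import *
KT=cam("wrist"); im=cv2.imread("pics/w2.png"); hsv=cv2.cvtColor(im,cv2.COLOR_BGR2HSV)
m=((hsv[...,1]<60)&(hsv[...,2]>150)).astype(np.uint8); m[:, :260]=0;m[:,360:]=0;m[:70]=0;m[170:]=0
n,L,S,C=cv2.connectedComponentsWithStats(m)
for i in range(1,n):
    if S[i,4]>5: print(S[i],C[i],to_plane("wrist",C[i][::-1],.012,KT),to_plane("wrist",C[i][::-1],.06,KT))
# base disc outline
g=((hsv[...,1]<70)&(hsv[...,2]>55)&(hsv[...,2]<170)).astype(np.uint8)
n,L,S,C=cv2.connectedComponentsWithStats(g); i=L[140,290]; print(S[i])
c=max(cv2.findContours((L==i).astype(np.uint8),cv2.RETR_EXTERNAL,cv2.CHAIN_APPROX_NONE)[0],key=len)[:,0]
P=np.array([to_plane("wrist",(v,u),.012,KT)[:2] for u,v in c])*1000
print(cv2.minEnclosingCircle(P.astype(np.float32)))
for v,u in [(0,295),(197,125)]: print("crate base",to_plane("wrist",(v,u),0,KT))
for s in [(.6355,.182,.066),(.6575,.182,.053),(.681,.182,0)]: print("proj",proj("wrist",s,KT))
# tray corners left: crop (242,277),(97,410),(382,432)
for v,u in [(138.5,231),(205,158.5),(216,301.5)]: print("corner",to_plane("wrist",(v,u),.02,KT))
mv([.36,.11,.17],0.0)
E
```

```text
[299 100  16  30 307] [306.9642 116.1303] [0.6435 0.186  0.012 ] [0.6416 0.184  0.06  ]
[284 103   6   7  32] [286.625  106.1562] [0.6558 0.2119 0.012 ] [0.6523 0.2065 0.06  ]
[331 105   5   5  21] [333. 107.] [0.6547 0.1525 0.012 ] [0.6513 0.1548 0.06  ]
[307 145   6   6  29] [309.2759 147.4138] [0.6037 0.1834 0.012 ] [0.6069 0.1817 0.06  ]
[ 264   83   81   74 3781]
((635.4158325195312, 191.18634033203125), 54.27981948852539)
crate base [0.7789 0.1994 0.    ]
crate base [0.5332 0.4487 0.    ]
proj (np.float64(121.60845315138685), np.float64(308.558924202631))
proj (np.float64(101.75684867214164), np.float64(308.77808897639346))
proj (np.float64(86.45546687825968), np.float64(310.0758602039978))
corner [0.6157 0.2839 0.02  ]
corner [0.5268 0.3904 0.02  ]
corner [0.5107 0.1948 0.02  ]
d [-200.7   61.1   51.7] a [-0.0002 -0.0024 -0.0012] rows>= 5.180889545714256
```

The stand shows its key pointing up the image at (101,309), with the shaft at (120,308). Before using the stand, I'll check how tall and near the blue crate is, since the gripper's body must clear it.

```bash
python3 - <<'E'
from h import *
im=cv2.imread("pics/scene0.png")
KT=cam("scene")
for rc in [(172,330),(177,437),(168,270)]:
    X=to_plane("scene",rc,0,KT); print(rc,X,X[0]+X[1],[tuple(np.round(proj("scene",[*X[:2],z],KT))) for z in(.05,.1,.15,.2)])
hsv=cv2.cvtColor(im,cv2.COLOR_BGR2HSV); b=((hsv[...,0]>98)&(hsv[...,0]<120)&(hsv[...,1]>70)).astype(int)
for c in (290,330,370,410): print(c,np.flatnonzero(b[60:200,c])+60)
# top cam blue band across line through stand perpendicular to the crate
t=cv2.cvtColor(cv2.imread("pics/top0.png"),cv2.COLOR_BGR2HSV); KT=cam("top"); print("topcam at",KT[1][:3,3])
for s in (0.9,.94,.96,.98,1.0,1.02,1.04,1.06,1.08,1.1,1.12):
    x=(s+.42)/2;y=s-x; v,u=proj("top",[x,y,0],KT); print(s,round(v),round(u),t[int(round(v)),int(round(u))],end=";")
E
python3 - <<'E'
import cv2,numpy as np
a=cv2.imread("pics/scene0.png")[60:240,200:480]
a=cv2.resize(a,None,fx=2.8,fy=2.8,interpolation=cv2.INTER_CUBIC); cv2.imwrite("pics/s1.png",a)
E
```

```text
(172, 330) [ 0.7338  0.2499 -0.    ] 0.9836954969316294 [(np.float64(157.0), np.float64(330.0)), (np.float64(140.0), np.float64(330.0)), (np.float64(123.0), np.float64(329.0)), (np.float64(105.0), np.float64(329.0))]
(177, 437) [0.9896 0.0779 0.    ] 1.0675005208708819 [(np.float64(161.0), np.float64(440.0)), (np.float64(144.0), np.float64(442.0)), (np.float64(126.0), np.float64(445.0)), (np.float64(108.0), np.float64(448.0))]
(168, 270) [0.5837 0.3606 0.    ] 0.9442926084167299 [(np.float64(153.0), np.float64(268.0)), (np.float64(137.0), np.float64(267.0)), (np.float64(120.0), np.float64(265.0)), (np.float64(103.0), np.float64(263.0))]
290 [141 142 143 144 158 159 161 163 182 183 184 185 186 187 188 189 190 191]
330 []
370 [147 149 150 151 152 153 167 168 169 170 171 172]
410 [148 149 150 151 152 171 172 173 174 175]
topcam at [0.415  0.0113 1.0218]
0.9 187 244 [ 0  5 47];0.94 180 237 [ 0  0 45];0.96 176 234 [165  11  47];0.98 172 230 [105  91 154];1.0 169 227 [106  56 150];1.02 165 223 [106  92  89];1.04 162 220 [106  62 148];1.06 158 216 [ 17 131 130];1.08 154 213 [ 18 141 116];1.1 151 210 [ 20  88 222];1.12 147 206 [ 12 126 202];
```

View pics/s1.png

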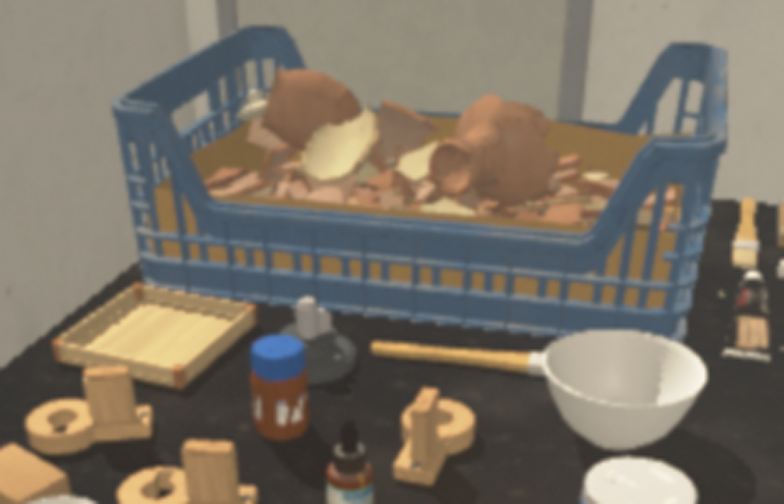

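The crate's long side is only about 0.10 m tall beside the stand (crop row 215 to 300), and the gripper body would be at 0.12 m there. It rises to about 0.2 m near the left tray. I'm going to arm 1 now.

>>> apply_moves([
  {"dx":-160,"dy":12,"dz":52,"ax":0,"ay":0,"az":0.4,"jaw":100},
  {"dx":-160,"dy":12,"dz":52,"ax":0,"ay":0,"az":0.4,"jaw":100},
  {"dx":-160,"dy":12,"dz":52,"ax":0,"ay":0,"az":0.4,"jaw":100},
  {"dx":-160,"dy":12,"dz":52,"ax":0,"ay":0,"az":0.4,"jaw":100},
  {"dx":-160,"dy":12,"dz":52,"ax":0,"ay":0,"az":0.4,"jaw":100},
  {"dx":-160,"dy":12,"dz":52,"ax":0,"ay":0,"az":0.4,"jaw":100},
  {"dx":-160,"dy":12,"dz":52,"ax":0,"ay":0,"az":0.4,"jaw":100},
  {"dx":-160,"dy":12,"dz":52,"ax":0,"ay":0,"az":0.4,"jaw":100},
])

```text
time_s: 4.93
tool_pos: [0.4037, 0.1597, 0.1698]
ee_rot: [[0.921, -0.39, 0.005], [-0.39, -0.921, 0.001], [0.005, -0.003, -1.0]]
ft_force: [-0.0, -0.3, 0.6]
gripper_width: 0.999
gripper_force: 0.0
```

```bash
cat >> h.py <<'E'
def arms(fn,near):
    "arm poses from wrist view: network + silhouette fit at hub/bar"
    KT=cam("wrist"); save("wrist",fn); o=r.get_obs(); print("t",o["time_s"],o["tool_pos"],o["qpos"])
    G=[(d["p"],to_plane("wrist",d["point"],.038,KT)) for d in r.place_of("wrist","rest_a_grip")]
    H=[(d["p"],to_plane("wrist",d["point"],0,KT)) for d in r.place_of("wrist","rest_a_hub")]
    for p,g in G:
        for q,h in H:
            d=(g-h)[:2]
            if np.linalg.norm(d)<.07: print("grip",round(p,2),g[:2],"hub",round(q,2),h[:2],"len",np.linalg.norm(d),"yaw",np.arctan2(d[1],d[0]))
    # bore: dark hole inside hub's top rim, z=.018
    im=cv2.imread("pics/"+fn); hsv=cv2.cvtColor(im,cv2.COLOR_BGR2HSV)
    m=cv2.inRange(hsv,(8,50,80),(32,255,255)); m[250:]=0
    cs,hi=cv2.findContours(m,cv2.RETR_CCOMP,cv2.CHAIN_APPROX_NONE)
    for c,h4 in zip(cs,hi[0]):
        if h4[3]>=0 and 60<cv2.contourArea(c)<6000:
            P=np.array([to_plane("wrist",(v,u),.018,KT)[:2] for u,v in c[:,0]])
            if np.linalg.norm(P.mean(0)-near)<.06: print("hole mean",P.mean(0),"ext",np.ptp(P,0))
    return KT
E
python3 - <<'E'
from h import *
arms("w3.png",[.40,.158])
E
```

```text
t 4.9833 [0.4037 0.1597 0.1696] [ 0.1182  0.3605  1.9548 -0.      0.8214  2.0894]
grip 0.81 [0.428  0.1469] hub 0.61 [0.3949 0.1582] len 0.03494626484791864 yaw -0.3307236280326844
hole mean [0.3925 0.1541] ext [0.0237 0.0363]
```

View pics/w3.png

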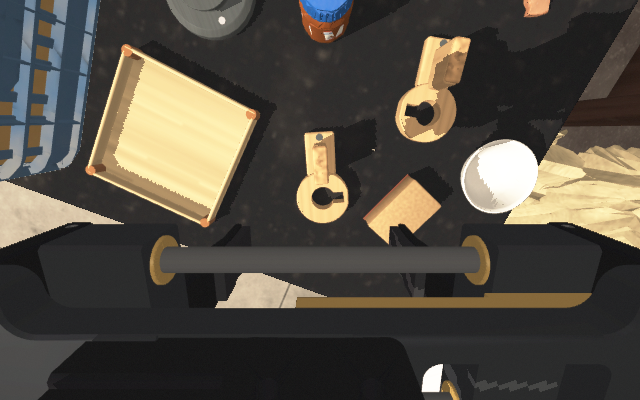

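```bash
cat >> h.py <<'E'
from scipy.optimize import minimize
def prism(xy,z0,z1): return np.array([[x,y,z] for z in (z0,z1) for x,y in xy])
_t=np.linspace(0,2*np.pi,40)
PARTS=[prism(np.c_[-.04+.031*np.cos(_t),.031*np.sin(_t)],0,.018),
       prism([(-.04,-.017),(-.04,.017),(.036,.017),(.036,-.017)],0,.014),
       prism([(-.016,-.007),(-.016,.007),(.024,.007),(.024,-.007)],.014,.062)]
def fit(fn,KT,x0,z=0.,rows=250):
    "IoU fit of arm grip pose (x,y,yaw) to wood mask; fn is a saved picture"
    K,T=KT; Ti=np.linalg.inv(T); s=4
    hsv=cv2.cvtColor(cv2.imread("pics/"+fn),cv2.COLOR_BGR2HSV)
    m=cv2.inRange(hsv,(5,40,70),(35,255,255)); m[rows:]=0
    def uv(P):
        q=(Ti[:3,:3]@P.T).T+Ti[:3,3]; w=(K@q.T).T; return w[:,:2]/w[:,2:]
    def W(p): 
        c,sn=np.cos(p[2]),np.sin(p[2]); R=np.array([[c,-sn,0],[sn,c,0],[0,0,1]])
        return [uv(Q@R.T+[p[0],p[1],z]) for Q in PARTS]
    allp=np.vstack(W(x0)); lo=np.maximum(np.floor(allp.min(0)-6),0).astype(int); hi=np.ceil(allp.max(0)+6).astype(int)
    sub=m[lo[1]:hi[1],lo[0]:hi[0]].copy()
    cs,_=cv2.findContours(sub,cv2.RETR_EXTERNAL,cv2.CHAIN_APPROX_NONE); c=max(cs,key=cv2.contourArea)
    f=np.zeros_like(sub); cv2.drawContours(f,[c],-1,255,-1)
    big=cv2.resize(f,None,fx=s,fy=s,interpolation=cv2.INTER_LINEAR)>127
    def cost(d):
        p=np.array(x0)+d*[1e-3,1e-3,1e-2]; im=np.zeros(big.shape,np.uint8)
        for q in W(p):
            h=cv2.convexHull((((q-lo+.5)*s-.5)*16).round().astype(np.int32)); cv2.fillConvexPoly(im,h,1,shift=4)
        im=im>0; return -(im&big).sum()/(im|big).sum()
    b=min((minimize(cost,[0,0,0],method="Nelder-Mead",options=dict(initial_simplex=k*np.array([[0,0,0],[5,0,0],[0,5,0],[0,0,8]]))) for k in (1,-1)),key=lambda e:e.fun)
    p=np.array(x0)+b.x*[1e-3,1e-3,1e-2]; print("fit",p,"IoU",-b.fun); return p
E
python3 - <<'E'
from h import *
KT=cam("wrist")
p=fit("w3.png",KT,[.428,.147,-.36])
fit("w3.png",KT,[.457,-.005,-1.05])
mv([p[0],p[1],.08],p[2]); mv([p[0],p[1],.022],p[2])
E
```

```text
fit [ 0.4287  0.147  -0.3406] IoU 0.9788019254769121
fit [ 0.4683 -0.0024 -0.5495] IoU 0.966130226116855
d [28.6  1.6 89.3] a [-0.0014 -0.0027 -0.0599] rows>= 2.2480251617954887
d [ 28.4   1.7 147.3] a [-0.0014 -0.0027 -0.0599] rows>= 3.5969324546696915
```

>>> apply_moves([
  {"dx":28.5,"dy":1.7,"dz":40,"ax":0,"ay":0,"az":-0.06,"jaw":100},
  {"dx":28.5,"dy":1.7,"dz":80,"ax":0,"ay":0,"az":-0.06,"jaw":100},
  {"dx":28.5,"dy":1.7,"dz":115,"ax":0,"ay":0,"az":-0.06,"jaw":100},
  {"dx":28.5,"dy":1.7,"dz":140,"ax":0,"ay":0,"az":-0.06,"jaw":100},
  {"dx":28.5,"dy":1.7,"dz":147,"ax":0,"ay":0,"az":-0.06,"jaw":100},
  {"dx":28.5,"dy":1.7,"dz":147,"ax":0,"ay":0,"az":-0.06,"jaw":60},
  {"dx":28.5,"dy":1.7,"dz":147,"ax":0,"ay":0,"az":-0.06,"jaw":0},
  {"dx":28.5,"dy":1.7,"dz":147,"ax":0,"ay":0,"az":-0.06,"jaw":0},
  {"dx":28.5,"dy":1.7,"dz":147,"ax":0,"ay":0,"az":-0.06,"jaw":0},
  {"dx":28.5,"dy":1.7,"dz":147,"ax":0,"ay":0,"az":-0.06,"jaw":0},
  {"dx":28.5,"dy":1.7,"dz":147,"ax":0,"ay":0,"az":-0.06,"jaw":0},
])

```text
time_s: 6.0
tool_pos: [0.4268, 0.147, 0.0227]
ee_rot: [[0.943, -0.333, 0.003], [-0.333, -0.943, 0.0], [0.002, -0.001, -1.0]]
ft_force: [0.1, 0.1, 0.1]
gripper_width: 0.634
gripper_force: 0.0
```

```bash
python3 - <<'E'
from h import *
o=r.get_obs();print(o["time_s"],o["tool_pos"],o["gripper_width"],o["gripper_force"])
st=np.array([.637,.182]); y=-.02+np.pi/2; g=st+.04*np.array([np.cos(y),np.sin(y)]); print(g)
mv([*g,.16],y)
E
```

```text
6.0 [0.4268 0.147  0.0227] 0.6336404395744485 0.0
[0.6378 0.222 ]
d [ 174.3 -141.2 -136.7] a [ 0.0015 -0.0027 -1.8907] rows>= 15.125559227185096
```

>>> apply_moves([
  {"dx":0,"dy":0,"dz":0,"ax":0,"ay":0,"az":0,"jaw":0},
  {"dx":0,"dy":0,"dz":0,"ax":0,"ay":0,"az":0,"jaw":0},
  {"dx":0,"dy":0,"dz":0,"ax":0,"ay":0,"az":0,"jaw":0},
  {"dx":0,"dy":0,"dz":0,"ax":0,"ay":0,"az":0,"jaw":0},
  {"dx":0,"dy":0,"dz":0,"ax":0,"ay":0,"az":0,"jaw":0},
  {"dx":0,"dy":0,"dz":0,"ax":0,"ay":0,"az":0,"jaw":0},
  {"dx":0,"dy":0,"dz":0,"ax":0,"ay":0,"az":0,"jaw":0},
  {"dx":0,"dy":0,"dz":0,"ax":0,"ay":0,"az":0,"jaw":0},
])

```text
time_s: 6.67
tool_pos: [0.426, 0.1469, 0.0215]
ee_rot: [[0.943, -0.334, -0.0], [-0.334, -0.943, 0.0], [-0.0, -0.0, -1.0]]
ft_force: [-0.0, -0.5, -0.2]
gripper_width: 0.156
gripper_force: 30.0
```

```bash
python3 - <<'E'
from h import *
o=r.get_obs();print(o["time_s"],o["tool_pos"],o["gripper_width"],o["gripper_force"],o["qpos"])
E
```

```text
6.6667 [0.426  0.1469 0.0215] 0.15624309685902776 29.99701150227338 [0.0832 0.6845 2.0137 0.0001 0.4434 1.9941]
```

>>> apply_moves([
  {"dx":0,"dy":0,"dz":-40,"ax":0,"ay":0,"az":0,"jaw":0},
  {"dx":0,"dy":0,"dz":-80,"ax":0,"ay":0,"az":-0.1,"jaw":0},
  {"dx":175.5,"dy":-139,"dz":-138,"ax":0,"ay":0,"az":-1.891,"jaw":0},
  {"dx":175.5,"dy":-139,"dz":-138,"ax":0,"ay":0,"az":-1.891,"jaw":0},
  {"dx":175.5,"dy":-139,"dz":-138,"ax":0,"ay":0,"az":-1.891,"jaw":0},
  {"dx":175.5,"dy":-139,"dz":-138,"ax":0,"ay":0,"az":-1.891,"jaw":0},
  {"dx":175.5,"dy":-139,"dz":-138,"ax":0,"ay":0,"az":-1.891,"jaw":0},
  {"dx":175.5,"dy":-139,"dz":-138,"ax":0,"ay":0,"az":-1.891,"jaw":0},
  {"dx":175.5,"dy":-139,"dz":-138,"ax":0,"ay":0,"az":-1.891,"jaw":0},
  {"dx":175.5,"dy":-139,"dz":-138,"ax":0,"ay":0,"az":-1.891,"jaw":0},
  {"dx":175.5,"dy":-139,"dz":-138,"ax":0,"ay":0,"az":-1.891,"jaw":0},
  {"dx":175.5,"dy":-139,"dz":-138,"ax":0,"ay":0,"az":-1.891,"jaw":0},
  {"dx":175.5,"dy":-139,"dz":-138,"ax":0,"ay":0,"az":-1.891,"jaw":0},
  {"dx":175.5,"dy":-139,"dz":-138,"ax":0,"ay":0,"az":-1.891,"jaw":0},
  {"dx":175.5,"dy":-139,"dz":-138,"ax":0,"ay":0,"az":-1.891,"jaw":0},
  {"dx":175.5,"dy":-139,"dz":-138,"ax":0,"ay":0,"az":-1.891,"jaw":0},
  {"dx":175.5,"dy":-139,"dz":-138,"ax":0,"ay":0,"az":-1.891,"jaw":0},
  {"dx":175.5,"dy":-139,"dz":-138,"ax":0,"ay":0,"az":-1.891,"jaw":0},
  {"dx":175.5,"dy":-139,"dz":-138,"ax":0,"ay":0,"az":-1.891,"jaw":0},
  {"dx":175.5,"dy":-139,"dz":-138,"ax":0,"ay":0,"az":-1.891,"jaw":0},
])

```text
time_s: 8.33
tool_pos: [0.6374, 0.2193, 0.1591]
ee_rot: [[0.021, 1.0, -0.001], [1.0, -0.021, -0.0], [-0.0, -0.001, -1.0]]
ft_force: [0.1, 0.1, -0.9]
gripper_width: 0.158
gripper_force: 30.0
```

```bash
python3 - <<'E'
from h import *
KT=cam("wrist"); save("wrist","w4.png"); o=r.get_obs();print(o["time_s"],o["tool_pos"],o["ft_force"])
z=o["tool_pos"][2]-.0215
fit("w4.png",KT,[*o["tool_pos"][:2],1.55],z=z,rows=238)
mv([.6378,.2195,.12],1.551)
E
```

```text
8.3833 [0.6376 0.2193 0.1592] [-0.9349 -0.285  -1.1136]
fit [0.6512 0.281  0.9207] IoU 0.5837925939823175
d [ 0.2  0.3 39.2] a [-0.0007  0.0001 -0.0011] rows>= 0.9400901457672881
```

View pics/w4.png

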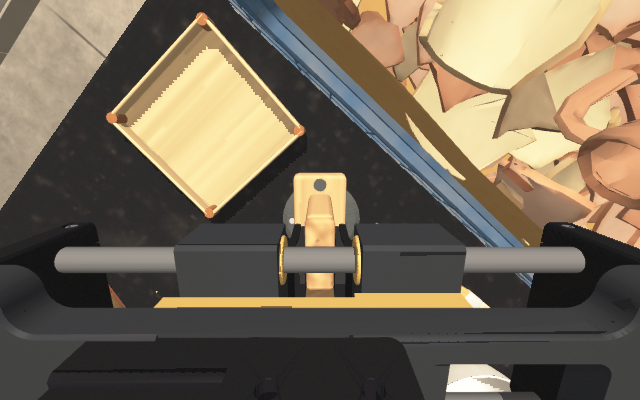

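The held arm's tail end is at row 173, col 320, which means the grip point sits 2.4 mm ahead of the tool, as I assumed. Now lowering in steps.

>>> apply_moves([
  {"dx":0.2,"dy":0,"dz":35,"ax":0,"ay":0,"az":0,"jaw":0},
  {"dx":0.2,"dy":0,"dz":62,"ax":0,"ay":0,"az":0,"jaw":0},
  {"dx":0.2,"dy":0,"dz":72,"ax":0,"ay":0,"az":0,"jaw":0},
  {"dx":0.2,"dy":0,"dz":78,"ax":0,"ay":0,"az":0,"jaw":0},
  {"dx":0.2,"dy":0,"dz":84,"ax":0,"ay":0,"az":0,"jaw":0},
  {"dx":0.2,"dy":0,"dz":88,"ax":0,"ay":0,"az":0,"jaw":0},
  {"dx":0.2,"dy":0,"dz":88,"ax":0,"ay":0,"az":0,"jaw":0},
])

```text
time_s: 8.97
tool_pos: [0.6382, 0.2196, 0.0718]
ee_rot: [[0.02, 1.0, 0.001], [1.0, -0.02, 0.0], [0.0, 0.001, -1.0]]
ft_force: [0.2, 0.4, -1.5]
gripper_width: 0.159
gripper_force: 30.0
```

>>> apply_moves([
  {"dx":0,"dy":0,"dz":5,"ax":0,"ay":0,"az":0,"jaw":0},
  {"dx":0,"dy":0,"dz":10,"ax":0,"ay":0,"az":0,"jaw":0},
  {"dx":0,"dy":0,"dz":15,"ax":0,"ay":0,"az":0,"jaw":0},
  {"dx":0,"dy":0,"dz":19,"ax":0,"ay":0,"az":0,"jaw":0},
  {"dx":0,"dy":0,"dz":20.5,"ax":0,"ay":0,"az":0,"jaw":0},
  {"dx":0,"dy":0,"dz":20.5,"ax":0,"ay":0,"az":0,"jaw":0},
])

```text
time_s: 9.47
tool_pos: [0.6378, 0.2196, 0.0515]
ee_rot: [[0.02, 1.0, -0.0], [1.0, -0.02, -0.0], [-0.0, -0.0, -1.0]]
ft_force: [-1.0, 0.1, 2.9]
gripper_width: 0.163
gripper_force: 30.0
```

>>> apply_moves([
  {"dx":0,"dy":0,"dz":1,"ax":0,"ay":0,"az":0,"jaw":0},
  {"dx":0,"dy":0,"dz":1,"ax":0,"ay":0,"az":0,"jaw":0},
])

```text
time_s: 9.63
tool_pos: [0.6378, 0.2197, 0.0515]
ee_rot: [[0.02, 1.0, 0.0], [1.0, -0.02, -0.0], [-0.0, 0.0, -1.0]]
ft_force: [-2.0, 0.1, 7.0]
gripper_width: 0.157
gripper_force: 30.0
```

```bash
python3 - <<'E'
from h import *
# left tray: fit from w2 & w4 by corner hull; tray yaw of y axis 0.698
K=cam("wrist")
o=r.get_obs();print(o["time_s"],o["tool_pos"],o["ft_force"])
# w4 was taken at this pose:
T=np.array(r.get_calibration("wrist")["hand_eye"]); W=np.eye(4); W[:3,:3]=[[.021,1,-.001],[1,-.021,0],[0,-.001,-1]]; W[:3,3]=[.6376,.2193,.1592]
KT=(K[0],W@T)
hsv=cv2.cvtColor(cv2.imread("pics/w4.png"),cv2.COLOR_BGR2HSV)
m=cv2.inRange(hsv,(5,40,70),(35,255,255)); n,L,S,C=cv2.connectedComponentsWithStats(m); i=L[110,200]; print(S[i])
c=max(cv2.findContours((L==i).astype(np.uint8),cv2.RETR_EXTERNAL,cv2.CHAIN_APPROX_NONE)[0],key=len)[:,0]
for z in (.02,.01): 
    P=np.array([to_plane("wrist",(v,u),z,KT)[:2] for u,v in c])*1000; print(z,cv2.minAreaRect(P.astype(np.float32)))
for u,v in [(202,18),(112,118),(300,130),(210,211)]: print("corner",to_plane("wrist",(v,u),.02,KT))
E
```

```text
9.6333 [0.6378 0.2197 0.0515] [-1.9918  0.082   7.0078]
[  106    12   200   207 20929]
0.02 ((518.5032958984375, 293.53009033203125), (151.87643432617188, 150.89773559570312), 40.09443664550781)
0.01 ((514.51611328125, 293.73101806640625), (156.9185028076172, 155.9073486328125), 40.09444808959961)
corner [0.5272 0.3916 0.02  ]
corner [0.421  0.3014 0.02  ]
corner [0.6176 0.2851 0.02  ]
corner [0.5114 0.1977 0.02  ]
```

Arm 1 is fully home: exactly 30 mm above its table height, and firm at 7 N. I'll lift it off and carry it to the left tray.

>>> apply_moves([
  {"dx":0,"dy":0,"dz":-15,"ax":0,"ay":0,"az":0,"jaw":0},
  {"dx":0,"dy":0,"dz":-40,"ax":0,"ay":0,"az":0,"jaw":0},
  {"dx":0,"dy":0,"dz":-80,"ax":0,"ay":0,"az":0,"jaw":0},
  {"dx":0,"dy":0,"dz":-128,"ax":0,"ay":0,"az":0.2,"jaw":0},
  {"dx":20,"dy":-20,"dz":-128,"ax":0,"ay":0,"az":0.4,"jaw":0},
  {"dx":105,"dy":-130,"dz":-128,"ax":0,"ay":0,"az":0.851,"jaw":0},
  {"dx":105,"dy":-130,"dz":-128,"ax":0,"ay":0,"az":0.851,"jaw":0},
  {"dx":105,"dy":-130,"dz":-128,"ax":0,"ay":0,"az":0.851,"jaw":0},
  {"dx":105,"dy":-130,"dz":-128,"ax":0,"ay":0,"az":0.851,"jaw":0},
  {"dx":105,"dy":-130,"dz":-128,"ax":0,"ay":0,"az":0.851,"jaw":0},
  {"dx":105,"dy":-130,"dz":-90,"ax":0,"ay":0,"az":0.851,"jaw":0},
  {"dx":105,"dy":-130,"dz":-60,"ax":0,"ay":0,"az":0.851,"jaw":0},
  {"dx":105,"dy":-130,"dz":-60,"ax":0,"ay":0,"az":0.851,"jaw":0},
  {"dx":105,"dy":-130,"dz":-60,"ax":0,"ay":0,"az":0.851,"jaw":0},
])

```text
time_s: 10.8
tool_pos: [0.5086, 0.3266, 0.1085]
ee_rot: [[0.765, 0.644, -0.004], [0.644, -0.765, -0.002], [-0.004, -0.001, -1.0]]
ft_force: [-0.3, 1.3, -1.0]
gripper_width: 0.158
gripper_force: 30.0
```

```bash
python3 - <<'E'
from h import *
mv([.5096,.3269,.026],.70)
E
```

```text
d [ 1.4  0.5 82.5] a [-0.0014  0.0044 -0.0001] rows>= 1.979593587039002
```

>>> apply_moves([
  {"dx":0.5,"dy":0,"dz":35,"ax":0,"ay":0,"az":0,"jaw":0},
  {"dx":0.5,"dy":0,"dz":65,"ax":0,"ay":0,"az":0,"jaw":0},
  {"dx":0.5,"dy":0,"dz":77,"ax":0,"ay":0,"az":0,"jaw":0},
  {"dx":0.5,"dy":0,"dz":83,"ax":0,"ay":0,"az":0,"jaw":0},
  {"dx":0.5,"dy":0,"dz":85,"ax":0,"ay":0,"az":0,"jaw":0},
  {"dx":0.5,"dy":0,"dz":85,"ax":0,"ay":0,"az":0,"jaw":0},
  {"dx":0.5,"dy":0,"dz":85,"ax":0,"ay":0,"az":0,"jaw":0},
])

```text
time_s: 11.38
tool_pos: [0.5118, 0.3281, 0.0268]
ee_rot: [[0.765, 0.644, 0.003], [0.644, -0.765, 0.001], [0.004, 0.001, -1.0]]
ft_force: [-0.1, 0.1, -1.4]
gripper_width: 0.158
gripper_force: 30.0
```

>>> apply_moves([
  {"dx":-1,"dy":0,"dz":0.8,"ax":0,"ay":0,"az":0,"jaw":0},
  {"dx":-1,"dy":0,"dz":0.8,"ax":0,"ay":0,"az":0,"jaw":0},
  {"dx":-1,"dy":0,"dz":0.8,"ax":0,"ay":0,"az":0,"jaw":45},
  {"dx":-1,"dy":0,"dz":0.8,"ax":0,"ay":0,"az":0,"jaw":45},
  {"dx":-1,"dy":0,"dz":0.8,"ax":0,"ay":0,"az":0,"jaw":45},
  {"dx":-1,"dy":0,"dz":0.8,"ax":0,"ay":0,"az":0,"jaw":45},
  {"dx":-1,"dy":0,"dz":0.8,"ax":0,"ay":0,"az":0,"jaw":45},
])

```text
time_s: 11.97
tool_pos: [0.5096, 0.3268, 0.0243]
ee_rot: [[0.765, 0.644, 0.0], [0.644, -0.765, 0.0], [0.0, -0.0, -1.0]]
ft_force: [-0.2, -0.1, 0.0]
gripper_width: 0.415
gripper_force: 0.0
```

```bash
python3 - <<'E'
from h import *
# view pose for arm 3: TCP behind hub along tool x; tool yaw ~4.0, hub ~(.672,.012)
mv([.672,.012,.17],3.99-2*np.pi)
print(r.get_obs()["qpos"])
E
```

```text
d [ -78.5  345.4 -145.7] a [-0.0001  0.      2.993 ] rows>= 23.943928180873545
[0.3859 0.7754 1.6162 0.     0.75   1.2568]
```

>>> apply_moves([
  {"dx":0,"dy":0,"dz":-20,"ax":0,"ay":0,"az":0,"jaw":45},
  {"dx":0,"dy":0,"dz":-50,"ax":0,"ay":0,"az":0,"jaw":45},
  {"dx":0,"dy":0,"dz":-90,"ax":0,"ay":0,"az":0,"jaw":55},
  {"dx":-20,"dy":35,"dz":-130,"ax":0,"ay":0,"az":0,"jaw":55},
  {"dx":-78,"dy":345,"dz":-146,"ax":0,"ay":0,"az":-1.7,"jaw":55},
  {"dx":-78,"dy":345,"dz":-146,"ax":0,"ay":0,"az":-1.7,"jaw":55},
  {"dx":-78,"dy":345,"dz":-146,"ax":0,"ay":0,"az":-1.7,"jaw":55},
  {"dx":-78,"dy":345,"dz":-146,"ax":0,"ay":0,"az":-1.7,"jaw":55},
  {"dx":-78,"dy":345,"dz":-146,"ax":0,"ay":0,"az":-1.7,"jaw":55},
  {"dx":-78,"dy":345,"dz":-146,"ax":0,"ay":0,"az":-1.7,"jaw":55},
  {"dx":-78,"dy":345,"dz":-146,"ax":0,"ay":0,"az":-1.7,"jaw":55},
  {"dx":-78,"dy":345,"dz":-146,"ax":0,"ay":0,"az":-1.7,"jaw":55},
  {"dx":-78,"dy":345,"dz":-146,"ax":0,"ay":0,"az":-1.7,"jaw":55},
  {"dx":-78,"dy":345,"dz":-146,"ax":0,"ay":0,"az":-1.7,"jaw":55},
  {"dx":-78,"dy":345,"dz":-146,"ax":0,"ay":0,"az":-1.7,"jaw":55},
  {"dx":-78,"dy":345,"dz":-146,"ax":0,"ay":0,"az":-1.7,"jaw":55},
  {"dx":-78,"dy":345,"dz":-146,"ax":0,"ay":0,"az":-1.7,"jaw":55},
  {"dx":-78,"dy":345,"dz":-146,"ax":0,"ay":0,"az":-1.7,"jaw":55},
])

```text
time_s: 13.47
tool_pos: [0.6718, 0.0125, 0.1699]
ee_rot: [[-0.741, 0.672, -0.001], [0.672, 0.741, 0.0], [0.001, -0.0, -1.0]]
ft_force: [0.4, -0.1, -0.6]
gripper_width: 0.549
gripper_force: 0.0
```

```bash
python3 - <<'E'
from h import *
mv([.672,.012,.17],3.99); o=r.get_obs(); print(o["qpos"],o["time_s"])
# check arm 1 in tray from the top camera
save("top","t1.png"); KT=cam("top")
fit("t1.png",KT,[.511,.3285,.70],z=.004,rows=400)
for n,z in (("rest_a_grip",.042),("rest_a_hub",.004)):
    for d in r.place_of("top",n): print(n,d["p"],to_plane("top",d["point"],z,KT))
E
```

```text
d [-0.5 -0.3 -0.1] a [ 0.0002 -0.0009 -1.5847] rows>= 12.677342832695915
[-0.1473  0.6481  1.3545  0.0001  1.1397 -0.9819] 13.4667
fit [ 0.5306  0.3265 -0.0286] IoU 0.4363058368564219
rest_a_grip 0.69 [ 0.7449 -0.1569  0.042 ]
rest_a_grip 0.65 [0.5114 0.329  0.042 ]
rest_a_grip 0.27 [ 0.5021 -0.1176  0.042 ]
rest_a_hub 0.68 [0.4838 0.3026 0.004 ]
rest_a_hub 0.64 [0.5142 0.2958 0.004 ]
rest_a_hub 0.2 [0.5141 0.3402 0.004 ]
```

>>> apply_moves([
  {"dx":0,"dy":0,"dz":0,"ax":0,"ay":0,"az":-1.585,"jaw":55},
  {"dx":0,"dy":0,"dz":0,"ax":0,"ay":0,"az":-1.585,"jaw":55},
  {"dx":0,"dy":0,"dz":0,"ax":0,"ay":0,"az":-1.585,"jaw":55},
  {"dx":0,"dy":0,"dz":0,"ax":0,"ay":0,"az":-1.585,"jaw":55},
  {"dx":0,"dy":0,"dz":0,"ax":0,"ay":0,"az":-1.585,"jaw":55},
  {"dx":0,"dy":0,"dz":0,"ax":0,"ay":0,"az":-1.585,"jaw":55},
  {"dx":0,"dy":0,"dz":0,"ax":0,"ay":0,"az":-1.585,"jaw":55},
  {"dx":0,"dy":0,"dz":0,"ax":0,"ay":0,"az":-1.585,"jaw":55},
  {"dx":0,"dy":0,"dz":0,"ax":0,"ay":0,"az":-1.585,"jaw":55},
  {"dx":0,"dy":0,"dz":0,"ax":0,"ay":0,"az":-1.585,"jaw":55},
  {"dx":0,"dy":0,"dz":0,"ax":0,"ay":0,"az":-1.585,"jaw":55},
  {"dx":0,"dy":0,"dz":0,"ax":0,"ay":0,"az":-1.585,"jaw":55},
  {"dx":0,"dy":0,"dz":0,"ax":0,"ay":0,"az":-1.585,"jaw":55},
  {"dx":0,"dy":0,"dz":0,"ax":0,"ay":0,"az":-1.585,"jaw":55},
  {"dx":0,"dy":0,"dz":0,"ax":0,"ay":0,"az":-1.585,"jaw":55},
])

```text
time_s: 14.87
tool_pos: [0.672, 0.0127, 0.1702]
ee_rot: [[-0.668, -0.744, -0.0], [-0.744, 0.668, 0.0], [0.0, 0.0, -1.0]]
ft_force: [-0.3, -0.6, -1.1]
gripper_width: 0.55
gripper_force: 0.0
```

```bash
python3 - <<'E'
from h import *
KT=arms("w5.png",[.672,.012])
p=fit("w5.png",KT,[.645,-.018,-2.29])
p=fit("w5.png",KT,p)
mv([p[0],p[1],.022],p[2])
E
```

```text
t 14.9167 [0.672  0.0127 0.1702] [-0.147   0.6479  1.3542  0.0001  1.1397 -2.5576]
hole mean [0.677  0.0113] ext [0.031  0.0316]
fit [ 0.6541 -0.0189 -2.3621] IoU 0.9815391777682281
fit [ 0.6541 -0.0189 -2.3621] IoU 0.980194140172767
d [ 35.5  -7.6 148.2] a [ 0.0001 -0.0001  0.0616] rows>= 3.658506978030797
```

>>> apply_moves([
  {"dx":35.5,"dy":-7.6,"dz":30,"ax":0,"ay":0,"az":0.062,"jaw":55},
  {"dx":35.5,"dy":-7.6,"dz":65,"ax":0,"ay":0,"az":0.062,"jaw":55},
  {"dx":35.5,"dy":-7.6,"dz":100,"ax":0,"ay":0,"az":0.062,"jaw":55},
  {"dx":35.5,"dy":-7.6,"dz":135,"ax":0,"ay":0,"az":0.062,"jaw":55},
  {"dx":35.5,"dy":-7.6,"dz":148,"ax":0,"ay":0,"az":0.062,"jaw":55},
  {"dx":35.5,"dy":-7.6,"dz":148,"ax":0,"ay":0,"az":0.062,"jaw":30},
  {"dx":35.5,"dy":-7.6,"dz":148,"ax":0,"ay":0,"az":0.062,"jaw":0},
  {"dx":35.5,"dy":-7.6,"dz":148,"ax":0,"ay":0,"az":0.062,"jaw":0},
  {"dx":35.5,"dy":-7.6,"dz":148,"ax":0,"ay":0,"az":0.062,"jaw":0},
  {"dx":35.5,"dy":-7.6,"dz":148,"ax":0,"ay":0,"az":0.062,"jaw":0},
  {"dx":35.5,"dy":-7.6,"dz":148,"ax":0,"ay":0,"az":0.062,"jaw":0},
  {"dx":35.5,"dy":-7.6,"dz":148,"ax":0,"ay":0,"az":0.062,"jaw":0},
  {"dx":35.5,"dy":-7.6,"dz":148,"ax":0,"ay":0,"az":0.062,"jaw":0},
])

```text
time_s: 16.1
tool_pos: [0.655, -0.0189, 0.0239]
ee_rot: [[-0.71, -0.704, 0.002], [-0.704, 0.71, -0.0], [-0.001, -0.002, -1.0]]
ft_force: [-0.3, 1.5, 6.0]
gripper_width: 0.161
gripper_force: 30.0
```

```bash
python3 - <<'E'
from h import *
o=r.get_obs();R=np.array(o["ee_rot"]); e=R.T@(np.array([.6541,-.0189,0.])-o["tool_pos"]); print(o["time_s"],"offset arm grip rel TCP (tool)",e*1000,o["gripper_width"])
st=np.array([.637,.182]); y=1.551; g=st+(.04-e[0])*np.array([np.cos(y),np.sin(y)]); print(g)
mv([*g,.16],y)
E
```

```text
16.1 offset arm grip rel TCP (tool) [ 0.7157  0.6984 23.8671] 0.1608258340949076
[0.6378 0.2213]
d [-157.   182.4 -136.2] a [0.0008 0.0028 2.3718] rows>= 18.97475428649117
```

>>> apply_moves([
  {"dx":0,"dy":0,"dz":0,"ax":0,"ay":0,"az":0,"jaw":0},
  {"dx":0,"dy":0,"dz":0,"ax":0,"ay":0,"az":0,"jaw":0},
])

```text
time_s: 16.27
tool_pos: [0.6551, -0.0189, 0.0239]
ee_rot: [[-0.71, -0.704, 0.002], [-0.704, 0.71, -0.0], [-0.001, -0.002, -1.0]]
ft_force: [-0.9, 0.4, 5.9]
gripper_width: 0.155
gripper_force: 30.0
```

```bash
python3 - <<'E'
from h import *
o=r.get_obs();R=np.array(o["ee_rot"]); e=R.T@(np.array([.6541,-.0189,0.])-o["tool_pos"]); print(o["time_s"],"offset",e*1000,o["gripper_width"],o["ft_force"],o["wrist_torque"],R)
E
```

```text
16.2667 offset [ 0.7187  0.7293 23.874 ] 0.15544092251309585 [-0.8817  0.4485  5.9478] [0.2277 0.0258 0.0082] [[-0.71   -0.7042  0.0022]
 [-0.7042  0.71   -0.0002]
 [-0.0014 -0.0017 -1.    ]]
```

>>> apply_moves([
  {"dx":0,"dy":0,"dz":-40,"ax":0,"ay":0,"az":0,"jaw":0},
  {"dx":0,"dy":0,"dz":-80,"ax":0,"ay":0,"az":0,"jaw":0},
  {"dx":0,"dy":0,"dz":-115,"ax":0,"ay":0,"az":0.1,"jaw":0},
  {"dx":-157,"dy":182.5,"dz":-136,"ax":0,"ay":0,"az":2.372,"jaw":0},
  {"dx":-157,"dy":182.5,"dz":-136,"ax":0,"ay":0,"az":2.372,"jaw":0},
  {"dx":-157,"dy":182.5,"dz":-136,"ax":0,"ay":0,"az":2.372,"jaw":0},
  {"dx":-157,"dy":182.5,"dz":-136,"ax":0,"ay":0,"az":2.372,"jaw":0},
  {"dx":-157,"dy":182.5,"dz":-136,"ax":0,"ay":0,"az":2.372,"jaw":0},
  {"dx":-157,"dy":182.5,"dz":-136,"ax":0,"ay":0,"az":2.372,"jaw":0},
  {"dx":-157,"dy":182.5,"dz":-136,"ax":0,"ay":0,"az":2.372,"jaw":0},
  {"dx":-157,"dy":182.5,"dz":-136,"ax":0,"ay":0,"az":2.372,"jaw":0},
  {"dx":-157,"dy":182.5,"dz":-136,"ax":0,"ay":0,"az":2.372,"jaw":0},
  {"dx":-157,"dy":182.5,"dz":-136,"ax":0,"ay":0,"az":2.372,"jaw":0},
  {"dx":-157,"dy":182.5,"dz":-136,"ax":0,"ay":0,"az":2.372,"jaw":0},
  {"dx":-157,"dy":182.5,"dz":-136,"ax":0,"ay":0,"az":2.372,"jaw":0},
  {"dx":-157,"dy":182.5,"dz":-136,"ax":0,"ay":0,"az":2.372,"jaw":0},
  {"dx":-157,"dy":182.5,"dz":-136,"ax":0,"ay":0,"az":2.372,"jaw":0},
  {"dx":-157,"dy":182.5,"dz":-136,"ax":0,"ay":0,"az":2.372,"jaw":0},
  {"dx":-157,"dy":182.5,"dz":-136,"ax":0,"ay":0,"az":2.372,"jaw":0},
  {"dx":-157,"dy":182.5,"dz":-136,"ax":0,"ay":0,"az":2.372,"jaw":0},
])

```text
time_s: 17.93
tool_pos: [0.6366, 0.2211, 0.1578]
ee_rot: [[-0.139, 0.99, -0.001], [0.99, 0.139, -0.0], [-0.0, -0.001, -1.0]]
ft_force: [0.2, -0.2, -2.4]
gripper_width: 0.156
gripper_force: 30.0
```

>>> apply_moves([
  {"dx":-157,"dy":182.5,"dz":-136,"ax":0,"ay":0,"az":0,"jaw":0},
])

```text
time_s: 18.02
tool_pos: [0.6556, 0.2048, 0.1721]
ee_rot: [[-0.145, 0.989, -0.024], [0.989, 0.145, -0.0], [0.003, -0.024, -1.0]]
ft_force: [-0.7, 0.4, -3.0]
gripper_width: 0.159
gripper_force: 30.0
```

I sent that last row by mistake: it was relative to the new pose and moved the tool about 40 mm, but hit nothing. Re-aiming from here.

```bash
python3 - <<'E'
from h import *
mv([.6378,.2213,.16],1.551); print(r.get_obs()["tool_pos"])
E
```

```text
d [ 18.8 -14.9  12.5] a [-0.0243 -0.0011  0.1653] rows>= 1.3366485179650258
[0.6556 0.2048 0.1721]
```

>>> apply_moves([
  {"dx":19,"dy":-15,"dz":12,"ax":0,"ay":0,"az":0.165,"jaw":0},
  {"dx":19,"dy":-15,"dz":12,"ax":0,"ay":0,"az":0.165,"jaw":0},
  {"dx":19,"dy":-15,"dz":12,"ax":0,"ay":0,"az":0.165,"jaw":0},
  {"dx":19,"dy":-15,"dz":12,"ax":0,"ay":0,"az":0.165,"jaw":0},
  {"dx":19,"dy":-15,"dz":12,"ax":0,"ay":0,"az":0.165,"jaw":0},
  {"dx":19,"dy":-15,"dz":12,"ax":0,"ay":0,"az":0.165,"jaw":0},
])

```text
time_s: 18.52
tool_pos: [0.6504, 0.2183, 0.1668]
ee_rot: [[0.019, 1.0, 0.0], [1.0, -0.019, -0.0], [-0.0, 0.0, -1.0]]
ft_force: [0.8, -0.3, -0.3]
gripper_width: 0.158
gripper_force: 30.0
```

```bash
python3 - <<'E'
from h import *
mv([.6378,.2213,.16],1.551); save("wrist","w6.png"); print(r.get_obs()["ft_force"])
# tail end row (bar end), for offset e: row = 176.5-1440e approx, adjust for h
hsv=cv2.cvtColor(cv2.imread("pics/w6.png"),cv2.COLOR_BGR2HSV)
for f in ("w4.png","w6.png"):
    h=cv2.cvtColor(cv2.imread("pics/"+f),cv2.COLOR_BGR2HSV)[150:230,300:340]; m=cv2.inRange(h,(5,40,70),(35,255,255)); print(f,[150+np.flatnonzero(m[:,c]).min() for c in (8,14,20,26,32)])
E
```

```text
d [  2.8 -12.7   6.8] a [0.0004 0.0001 0.0007] rows>= 0.35201859057702134
[-0.7668 -0.3603 -0.498 ]
w4.png [np.int64(172), np.int64(172), np.int64(172), np.int64(172), np.int64(172)]
w6.png [np.int64(178), np.int64(178), np.int64(178), np.int64(178), np.int64(178)]
```

```bash
python3 - <<'E'
from h import *
for f in ("w4.png","w6.png"):
    im=cv2.imread("pics/"+f); print(f); print(im[167:190,310].tolist())
E
```

```text
w4.png
[[46, 49, 49], [45, 46, 50], [44, 45, 49], [45, 49, 50], [45, 48, 48], [63, 81, 94], [127, 189, 238], [139, 207, 247], [152, 223, 252], [166, 236, 254], [165, 234, 254], [157, 229, 253], [153, 224, 252], [147, 219, 251], [147, 219, 251], [147, 219, 251], [146, 218, 251], [147, 219, 251], [147, 218, 251], [148, 218, 251], [149, 219, 251], [148, 219, 251], [148, 218, 251]]
w6.png
[[44, 45, 49], [44, 45, 49], [45, 45, 49], [44, 46, 49], [44, 46, 47], [43, 45, 47], [44, 45, 50], [43, 45, 49], [45, 45, 49], [46, 48, 50], [43, 44, 48], [82, 113, 145], [130, 195, 240], [140, 208, 247], [152, 224, 252], [167, 237, 254], [166, 236, 254], [161, 232, 254], [155, 226, 253], [148, 220, 251], [148, 220, 251], [149, 220, 251], [148, 220, 251]]
```

>>> apply_moves([
  {"dx":5,"dy":-12.7,"dz":7,"ax":0,"ay":0,"az":0,"jaw":0},
  {"dx":5,"dy":-12.7,"dz":35,"ax":0,"ay":0,"az":0,"jaw":0},
  {"dx":5,"dy":-12.7,"dz":55,"ax":0,"ay":0,"az":0,"jaw":0},
  {"dx":5,"dy":-12.7,"dz":65,"ax":0,"ay":0,"az":0,"jaw":0},
  {"dx":5,"dy":-12.7,"dz":65,"ax":0,"ay":0,"az":0,"jaw":0},
  {"dx":5,"dy":-12.7,"dz":65,"ax":0,"ay":0,"az":0,"jaw":0},
])

```text
time_s: 19.07
tool_pos: [0.6379, 0.2236, 0.1016]
ee_rot: [[0.02, 1.0, -0.0], [1.0, -0.02, -0.0], [-0.0, -0.0, -1.0]]
ft_force: [0.8, 0.4, -1.8]
gripper_width: 0.163
gripper_force: 30.0
```

>>> apply_moves([
  {"dx":0,"dy":0,"dz":8,"ax":0,"ay":0,"az":0,"jaw":0},
  {"dx":0,"dy":0,"dz":14,"ax":0,"ay":0,"az":0,"jaw":0},
  {"dx":0,"dy":0,"dz":20,"ax":0,"ay":0,"az":0,"jaw":0},
  {"dx":0,"dy":0,"dz":25,"ax":0,"ay":0,"az":0,"jaw":0},
  {"dx":0,"dy":0,"dz":29,"ax":0,"ay":0,"az":0,"jaw":0},
  {"dx":0,"dy":0,"dz":29,"ax":0,"ay":0,"az":0,"jaw":0},
])

```text
time_s: 19.57
tool_pos: [0.6369, 0.2235, 0.0716]
ee_rot: [[0.02, 1.0, -0.002], [1.0, -0.02, -0.0], [-0.0, -0.002, -1.0]]
ft_force: [-0.9, 0.1, -2.2]
gripper_width: 0.156
gripper_force: 30.0
```

>>> apply_moves([
  {"dx":0,"dy":0,"dz":5,"ax":0,"ay":0,"az":0,"jaw":0},
  {"dx":0,"dy":0,"dz":10,"ax":0,"ay":0,"az":0,"jaw":0},
  {"dx":0,"dy":0,"dz":15,"ax":0,"ay":0,"az":0,"jaw":0},
  {"dx":0,"dy":0,"dz":18,"ax":0,"ay":0,"az":0,"jaw":0},
  {"dx":0,"dy":0,"dz":19.5,"ax":0,"ay":0,"az":0,"jaw":0},
  {"dx":0,"dy":0,"dz":19.5,"ax":0,"ay":0,"az":0,"jaw":0},
])

```text
time_s: 20.07
tool_pos: [0.6373, 0.2237, 0.0538]
ee_rot: [[0.02, 1.0, -0.001], [1.0, -0.02, -0.0], [-0.0, -0.001, -1.0]]
ft_force: [-2.1, -0.6, 3.2]
gripper_width: 0.155
gripper_force: 30.0
```

Arm 3 is home too: 30 mm above its table height, with firm contact. Carrying it to the left tray, laid the other way round beside arm 1.

>>> apply_moves([
  {"dx":0,"dy":0,"dz":-15,"ax":0,"ay":0,"az":0,"jaw":0},
  {"dx":0,"dy":0,"dz":-40,"ax":0,"ay":0,"az":0,"jaw":0},
  {"dx":0,"dy":0,"dz":-80,"ax":0,"ay":0,"az":0,"jaw":0},
  {"dx":0,"dy":0,"dz":-120,"ax":0,"ay":0,"az":-0.1,"jaw":0},
  {"dx":31,"dy":-112,"dz":-126,"ax":0,"ay":0,"az":-2.291,"jaw":0},
  {"dx":31,"dy":-112,"dz":-126,"ax":0,"ay":0,"az":-2.291,"jaw":0},
  {"dx":31,"dy":-112,"dz":-126,"ax":0,"ay":0,"az":-2.291,"jaw":0},
  {"dx":31,"dy":-112,"dz":-126,"ax":0,"ay":0,"az":-2.291,"jaw":0},
  {"dx":31,"dy":-112,"dz":-126,"ax":0,"ay":0,"az":-2.291,"jaw":0},
  {"dx":31,"dy":-112,"dz":-126,"ax":0,"ay":0,"az":-2.291,"jaw":0},
  {"dx":31,"dy":-112,"dz":-126,"ax":0,"ay":0,"az":-2.291,"jaw":0},
  {"dx":31,"dy":-112,"dz":-126,"ax":0,"ay":0,"az":-2.291,"jaw":0},
  {"dx":31,"dy":-112,"dz":-126,"ax":0,"ay":0,"az":-2.291,"jaw":0},
  {"dx":31,"dy":-112,"dz":-126,"ax":0,"ay":0,"az":-2.291,"jaw":0},
  {"dx":31,"dy":-112,"dz":-126,"ax":0,"ay":0,"az":-2.291,"jaw":0},
  {"dx":31,"dy":-112,"dz":-126,"ax":0,"ay":0,"az":-2.291,"jaw":0},
  {"dx":31,"dy":-112,"dz":-126,"ax":0,"ay":0,"az":-2.291,"jaw":0},
  {"dx":31,"dy":-112,"dz":-126,"ax":0,"ay":0,"az":-2.291,"jaw":0},
  {"dx":31,"dy":-112,"dz":-126,"ax":0,"ay":0,"az":-2.291,"jaw":0},
  {"dx":31,"dy":-112,"dz":-126,"ax":0,"ay":0,"az":-2.291,"jaw":0},
])

```text
time_s: 21.73
tool_pos: [0.5262, 0.2568, 0.1791]
ee_rot: [[-0.87, -0.493, 0.0], [-0.493, 0.87, -0.0], [-0.0, -0.0, -1.0]]
ft_force: [0.1, -0.6, -1.2]
gripper_width: 0.154
gripper_force: 30.0
```

```bash
python3 - <<'E'
from h import *
mv([.5255,.2566,.0279],3.842); print(r.get_obs()["qpos"])
E
```

```text
d [  0.7   0.1 151.2] a [-0.      0.     -0.1846] rows>= 3.6262093826603117
[ 0.2634  0.5275  1.5778 -0.      1.0363 -1.8232]
```

>>> apply_moves([
  {"dx":0.5,"dy":0,"dz":20,"ax":0,"ay":0,"az":-0.12,"jaw":0},
  {"dx":0.5,"dy":0,"dz":55,"ax":0,"ay":0,"az":-0.18,"jaw":0},
  {"dx":0.5,"dy":0,"dz":85,"ax":0,"ay":0,"az":-0.18,"jaw":0},
  {"dx":0.5,"dy":0,"dz":100,"ax":0,"ay":0,"az":-0.18,"jaw":0},
  {"dx":0.5,"dy":0,"dz":105,"ax":0,"ay":0,"az":-0.18,"jaw":0},
  {"dx":0.5,"dy":0,"dz":105,"ax":0,"ay":0,"az":-0.18,"jaw":0},
  {"dx":0.5,"dy":0,"dz":105,"ax":0,"ay":0,"az":-0.18,"jaw":0},
])

```text
time_s: 22.32
tool_pos: [0.5265, 0.2568, 0.0748]
ee_rot: [[-0.771, -0.636, 0.001], [-0.636, 0.771, 0.0], [-0.001, -0.001, -1.0]]
ft_force: [0.8, 0.0, -1.3]
gripper_width: 0.159
gripper_force: 30.0
```

```bash
python3 - <<'E'
from h import *
mv([.5255,.2566,.0279],3.842)
E
```

```text
d [ 1.   0.5 46.9] a [-0.0005  0.0011 -0.0108] rows>= 1.1239728382159377
```

>>> apply_moves([
  {"dx":1,"dy":0.5,"dz":25,"ax":0,"ay":0,"az":-0.011,"jaw":0},
  {"dx":1,"dy":0.5,"dz":38,"ax":0,"ay":0,"az":-0.011,"jaw":0},
  {"dx":1,"dy":0.5,"dz":44,"ax":0,"ay":0,"az":-0.011,"jaw":0},
  {"dx":1,"dy":0.5,"dz":46.5,"ax":0,"ay":0,"az":-0.011,"jaw":0},
  {"dx":1,"dy":0.5,"dz":46.5,"ax":0,"ay":0,"az":-0.011,"jaw":0},
  {"dx":1,"dy":0.5,"dz":46.5,"ax":0,"ay":0,"az":-0.011,"jaw":0},
])

```text
time_s: 22.82
tool_pos: [0.5257, 0.2567, 0.0289]
ee_rot: [[-0.764, -0.645, 0.002], [-0.645, 0.764, 0.001], [-0.002, -0.001, -1.0]]
ft_force: [1.3, 0.9, -2.8]
gripper_width: 0.16
gripper_force: 30.0
```

Releasing, then up and on to view arm 2.

>>> apply_moves([
  {"dx":0,"dy":0,"dz":0.8,"ax":0,"ay":0,"az":0,"jaw":0},
  {"dx":0,"dy":0,"dz":0.8,"ax":0,"ay":0,"az":0,"jaw":0},
  {"dx":0,"dy":0,"dz":0.8,"ax":0,"ay":0,"az":0,"jaw":45},
  {"dx":0,"dy":0,"dz":0.8,"ax":0,"ay":0,"az":0,"jaw":45},
  {"dx":0,"dy":0,"dz":0.8,"ax":0,"ay":0,"az":0,"jaw":45},
  {"dx":0,"dy":0,"dz":0.8,"ax":0,"ay":0,"az":0,"jaw":45},
  {"dx":0,"dy":0,"dz":0.8,"ax":0,"ay":0,"az":0,"jaw":45},
  {"dx":0,"dy":0,"dz":-25,"ax":0,"ay":0,"az":0,"jaw":45},
  {"dx":0,"dy":0,"dz":-60,"ax":0,"ay":0,"az":0,"jaw":45},
  {"dx":0,"dy":0,"dz":-100,"ax":0,"ay":0,"az":0,"jaw":45},
  {"dx":0,"dy":0,"dz":-140,"ax":0,"ay":0,"az":0,"jaw":45},
])

```text
time_s: 23.73
tool_pos: [0.5239, 0.2561, 0.1686]
ee_rot: [[-0.765, -0.645, -0.002], [-0.645, 0.765, -0.001], [0.002, 0.001, -1.0]]
ft_force: [0.6, 0.4, -0.1]
gripper_width: 0.449
gripper_force: 0.0
```

```bash
python3 - <<'E'
from h import *
# arm 2: from w3 grip ~(.468,-.002), arm yaw ~-.55 -> tool yaw 2.59
yaw=-.55+np.pi
for e in (-.04,-.07):
  g=np.array([.468,-.002])-e*0
# tool x points from tail to hub; stand TCP over the tail side so the whole arm lies ahead
a=np.array([np.cos(-.55),np.sin(-.55)]); print(np.array([.468,-.002])+.03*a)
mv([*(np.array([.468,-.002])+.03*a),.17],yaw); print(r.get_obs()["qpos"],r.get_obs()["time_s"])
E
```

```text
[ 0.4936 -0.0177]
d [ 199.7 -189.8   -1.2] a [-0.0004 -0.0024  1.2505] rows>= 10.003753381521129
[ 0.2632  0.5392  1.5916  0.      1.0131 -2.0081] 23.7333
```

>>> apply_moves([
  {"dx":200,"dy":-190,"dz":0,"ax":0,"ay":0,"az":1.25,"jaw":55},
  {"dx":200,"dy":-190,"dz":0,"ax":0,"ay":0,"az":1.25,"jaw":55},
  {"dx":200,"dy":-190,"dz":0,"ax":0,"ay":0,"az":1.25,"jaw":55},
  {"dx":200,"dy":-190,"dz":0,"ax":0,"ay":0,"az":1.25,"jaw":55},
  {"dx":200,"dy":-190,"dz":0,"ax":0,"ay":0,"az":1.25,"jaw":55},
  {"dx":200,"dy":-190,"dz":0,"ax":0,"ay":0,"az":1.25,"jaw":55},
  {"dx":200,"dy":-190,"dz":0,"ax":0,"ay":0,"az":1.25,"jaw":55},
  {"dx":200,"dy":-190,"dz":0,"ax":0,"ay":0,"az":1.25,"jaw":55},
  {"dx":200,"dy":-190,"dz":0,"ax":0,"ay":0,"az":1.25,"jaw":55},
  {"dx":200,"dy":-190,"dz":0,"ax":0,"ay":0,"az":1.25,"jaw":55},
  {"dx":200,"dy":-190,"dz":0,"ax":0,"ay":0,"az":1.25,"jaw":55},
  {"dx":200,"dy":-190,"dz":0,"ax":0,"ay":0,"az":1.25,"jaw":55},
  {"dx":200,"dy":-190,"dz":0,"ax":0,"ay":0,"az":1.25,"jaw":55},
  {"dx":200,"dy":-190,"dz":0,"ax":0,"ay":0,"az":1.25,"jaw":55},
  {"dx":200,"dy":-190,"dz":0,"ax":0,"ay":0,"az":1.25,"jaw":55},
])

```text
time_s: 24.98
tool_pos: [0.4943, -0.0176, 0.1677]
ee_rot: [[-0.854, 0.521, -0.0], [0.521, 0.854, -0.0], [0.0, -0.0, -1.0]]
ft_force: [-0.2, -0.7, -1.0]
gripper_width: 0.547
gripper_force: 0.0
```

```bash
python3 - <<'E'
from h import *
KT=arms("w7.png",[.434,.018])
p=fit("w7.png",KT,[.468,-.002,-.55])
p=fit("w7.png",KT,p)
mv([p[0],p[1],.022],p[2]+np.pi)
E
```

```text
t 25.0333 [ 0.4943 -0.0176  0.1677] [-0.262   0.4353  1.8118 -0.      0.8945 -1.2846]
hole mean [0.4385 0.0224] ext [0.0307 0.0363]
fit [ 0.4697 -0.0029 -0.5485] IoU 0.9822508416958128
fit [ 0.4697 -0.0029 -0.5485] IoU 0.9822668954809185
d [ 28.7  -0.2 145.7] a [-0. -0. -0.] rows>= 3.562417533077427
```

>>> apply_moves([
  {"dx":28.7,"dy":0,"dz":30,"ax":0,"ay":0,"az":0,"jaw":55},
  {"dx":28.7,"dy":0,"dz":65,"ax":0,"ay":0,"az":0,"jaw":55},
  {"dx":28.7,"dy":0,"dz":100,"ax":0,"ay":0,"az":0,"jaw":55},
  {"dx":28.7,"dy":0,"dz":132,"ax":0,"ay":0,"az":0,"jaw":55},
  {"dx":28.7,"dy":0,"dz":145,"ax":0,"ay":0,"az":0,"jaw":50},
  {"dx":28.7,"dy":0,"dz":145,"ax":0,"ay":0,"az":0,"jaw":40},
  {"dx":28.7,"dy":0,"dz":145,"ax":0,"ay":0,"az":0,"jaw":30},
  {"dx":28.7,"dy":0,"dz":145,"ax":0,"ay":0,"az":0,"jaw":0},
  {"dx":28.7,"dy":0,"dz":145,"ax":0,"ay":0,"az":0,"jaw":0},
  {"dx":28.7,"dy":0,"dz":145,"ax":0,"ay":0,"az":0,"jaw":0},
  {"dx":28.7,"dy":0,"dz":145,"ax":0,"ay":0,"az":0,"jaw":0},
  {"dx":28.7,"dy":0,"dz":145,"ax":0,"ay":0,"az":0,"jaw":0},
  {"dx":28.7,"dy":0,"dz":145,"ax":0,"ay":0,"az":0,"jaw":0},
])

```text
time_s: 26.22
tool_pos: [0.4707, -0.003, 0.0239]
ee_rot: [[-0.853, 0.522, 0.003], [0.522, 0.853, -0.001], [-0.003, 0.001, -1.0]]
ft_force: [-0.2, 0.4, 6.8]
gripper_width: 0.158
gripper_force: 30.0
```

```bash
python3 - <<'E'
from h import *
o=r.get_obs();R=np.array(o["ee_rot"]); e=R.T@(np.array([.4697,-.0029,0.])-o["tool_pos"]); print(o["time_s"],"offset",e*1000,o["gripper_width"],o["ft_force"])
# arm along -tool x: hub at +40 tool x from grip. tool yaw 1.551: grip = stand -.04*t
st=np.array([.637,.1825]); y=1.551; g=st+(-.04-e[0])*np.array([np.cos(y),np.sin(y)]); print(g)
mv([*g,.16],y)
E
```

```text
26.2167 offset [ 0.9777 -0.4726 23.9005] 0.1578876213012333 [-0.1763  0.442   6.7732]
[0.6362 0.1415]
d [ -66.1  209.8 -135.8] a [0.0021 0.0019 1.0414] rows>= 8.331519405588175
```

>>> apply_moves([
  {"dx":0,"dy":0,"dz":-40,"ax":0,"ay":0,"az":0,"jaw":0},
  {"dx":0,"dy":0,"dz":-80,"ax":0,"ay":0,"az":0,"jaw":0},
  {"dx":0,"dy":0,"dz":-120,"ax":0,"ay":0,"az":0.1,"jaw":0},
  {"dx":0,"dy":10,"dz":-136,"ax":0,"ay":0,"az":0.2,"jaw":0},
  {"dx":-66,"dy":210,"dz":-136,"ax":0,"ay":0,"az":1.041,"jaw":0},
  {"dx":-66,"dy":210,"dz":-136,"ax":0,"ay":0,"az":1.041,"jaw":0},
  {"dx":-66,"dy":210,"dz":-136,"ax":0,"ay":0,"az":1.041,"jaw":0},
  {"dx":-66,"dy":210,"dz":-136,"ax":0,"ay":0,"az":1.041,"jaw":0},
  {"dx":-66,"dy":210,"dz":-136,"ax":0,"ay":0,"az":1.041,"jaw":0},
  {"dx":-66,"dy":210,"dz":-136,"ax":0,"ay":0,"az":1.041,"jaw":0},
  {"dx":-66,"dy":210,"dz":-136,"ax":0,"ay":0,"az":1.041,"jaw":0},
  {"dx":-66,"dy":210,"dz":-136,"ax":0,"ay":0,"az":1.041,"jaw":0},
  {"dx":-66,"dy":210,"dz":-136,"ax":0,"ay":0,"az":1.041,"jaw":0},
  {"dx":-66,"dy":210,"dz":-136,"ax":0,"ay":0,"az":1.041,"jaw":0},
  {"dx":-66,"dy":210,"dz":-136,"ax":0,"ay":0,"az":1.041,"jaw":0},
])

```text
time_s: 27.47
tool_pos: [0.6352, 0.1413, 0.1587]
ee_rot: [[0.019, 1.0, -0.001], [1.0, -0.019, -0.0], [-0.0, -0.001, -1.0]]
ft_force: [-0.4, -0.2, -2.0]
gripper_width: 0.161
gripper_force: 30.0
```

```bash
python3 - <<'E'
from h import *
KT=cam("wrist"); save("wrist","w8.png"); o=r.get_obs(); print(o["time_s"],o["tool_pos"],o["ft_force"])
z=o["tool_pos"][2]-.0239; R=np.array(o["ee_rot"]); yaw=np.arctan2(R[1,0],R[0,0])
p=fit("w8.png",KT,[*o["tool_pos"][:2],yaw-np.pi],z=z,rows=240)
# hub outer edge row at the centre column vs model
T=np.array(r.get_calibration("wrist")["hand_eye"]); K=KT[0]
def row(x,zt): q=np.linalg.inv(T)@[x,0,zt,1]; u=K@q[:3]; return u[1]/u[2]
im=cv2.imread("pics/w8.png"); print([(i,im[i,318].tolist()) for i in range(110,175,1) if abs(int(im[i,318].sum())-int(im[i-1,318].sum()))>90])
for e in (-.003,0,.003): print(e,"hub rim top",row(.071+e,.0239-.018),"bottom",row(.071+e,.0239),"bore far",row(.0535+e,.0239-.018))
mv([.6362,.1415,.16],1.551)
b=im[60:260,220:420]; cv2.imwrite("pics/w8c.png",cv2.resize(b,None,fx=3,fy=3,interpolation=cv2.INTER_CUBIC))
E
```

```text
27.5167 [0.6353 0.1413 0.1588] [-0.8684 -0.043  -2.8956]
fit [ 0.6347  0.1415 -1.5859] IoU 0.719150030978609
[(110, [101, 109, 112]), (111, [73, 77, 78]), (112, [123, 134, 135]), (123, [177, 242, 255]), (165, [123, 133, 143]), (168, [84, 90, 92])]
-0.003 hub rim top 127.58879042166771 bottom 127.56057294589273 bore far 157.49363461063578
0 hub rim top 122.29764832257209 bottom 122.78363908372484 bore far 152.48040660986248
0.003 hub rim top 116.95654991296885 bottom 117.96600658723605 bore far 147.4211147179461
d [ 0.2  0.9 -1.2] a [-0.0004  0.      0.0005] rows>= 0.0355284124068316
```

View pics/w8c.png

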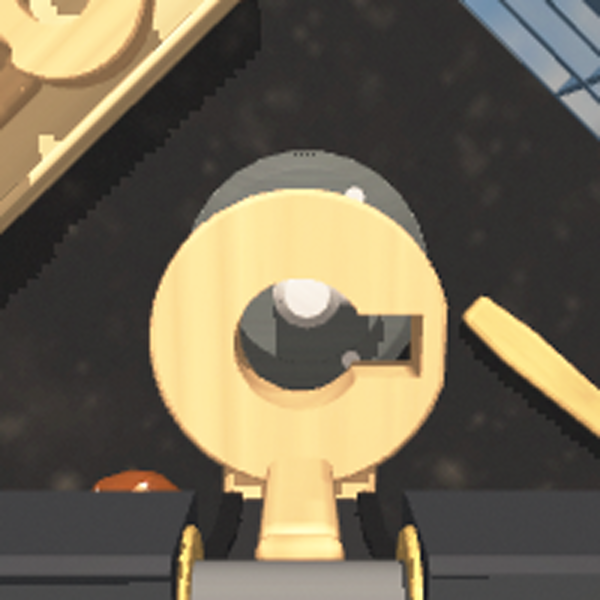

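Through the bore at crop (300,335) the shaft tip shows at (303,298), with the keyway on the right over the key side. I'll check the stand position against this view.

```bash
python3 - <<'E'
from h import *
T=np.array(r.get_calibration("wrist")["hand_eye"])
KT=cam("wrist")
im=cv2.imread("pics/w8.png"); g=cv2.cvtColor(im,cv2.COLOR_BGR2HSV); sub=((g[...,1]<50)&(g[...,2]>185)).astype(np.uint8); sub[:145]=0; sub[172:]=0; sub[:,:305]=0; sub[:,336:]=0
n,L,S,C=cv2.connectedComponentsWithStats(sub); print([(S[i],C[i]) for i in range(1,n) if S[i,4]>15])
i=1+np.argmax(S[1:,4]); print("tip ->",to_plane("wrist",C[i][::-1],.066,KT))
for s in [(.637,.182,.066),(.637,.1825,.066)]: print(proj("wrist",s,KT))
E
```

```text
[(array([311, 153,  24,  13, 198], dtype=int32), array([321.3485, 158.3283]))]
tip -> [0.6372 0.1818 0.066 ]
(np.float64(158.153238618051), np.float64(321.1569360352119))
(np.float64(157.6056739331531), np.float64(321.1475160839234))
```

>>> apply_moves([
  {"dx":1,"dy":0.7,"dz":30,"ax":0,"ay":0,"az":0,"jaw":0},
  {"dx":1,"dy":0.7,"dz":55,"ax":0,"ay":0,"az":0,"jaw":0},
  {"dx":1,"dy":0.7,"dz":63,"ax":0,"ay":0,"az":0,"jaw":0},
  {"dx":1,"dy":0.7,"dz":70,"ax":0,"ay":0,"az":0,"jaw":0},
  {"dx":1,"dy":0.7,"dz":76,"ax":0,"ay":0,"az":0,"jaw":0},
  {"dx":1,"dy":0.7,"dz":82,"ax":0,"ay":0,"az":0,"jaw":0},
  {"dx":1,"dy":0.7,"dz":86,"ax":0,"ay":0,"az":0,"jaw":0},
  {"dx":1,"dy":0.7,"dz":86,"ax":0,"ay":0,"az":0,"jaw":0},
])

```text
time_s: 28.18
tool_pos: [0.6365, 0.1428, 0.0726]
ee_rot: [[0.02, 1.0, -0.0], [1.0, -0.02, 0.0], [0.0, -0.0, -1.0]]
ft_force: [0.0, 0.1, -2.1]
gripper_width: 0.157
gripper_force: 30.0
```

>>> apply_moves([
  {"dx":0,"dy":0,"dz":5,"ax":0,"ay":0,"az":0,"jaw":0},
  {"dx":0,"dy":0,"dz":10,"ax":0,"ay":0,"az":0,"jaw":0},
  {"dx":0,"dy":0,"dz":15,"ax":0,"ay":0,"az":0,"jaw":0},
  {"dx":0,"dy":0,"dz":18,"ax":0,"ay":0,"az":0,"jaw":0},
  {"dx":0,"dy":0,"dz":19.5,"ax":0,"ay":0,"az":0,"jaw":0},
  {"dx":0,"dy":0,"dz":20,"ax":0,"ay":0,"az":0,"jaw":0},
])

```text
time_s: 28.68
tool_pos: [0.6363, 0.1427, 0.0539]
ee_rot: [[0.019, 1.0, -0.001], [1.0, -0.019, -0.0], [-0.0, -0.001, -1.0]]
ft_force: [-3.4, -0.9, 7.9]
gripper_width: 0.154
gripper_force: 30.0
```

```bash
python3 - <<'E'
from h import *
# right tray outline in w1 (pose of that picture)
o=r.get_obs(); print(o["time_s"],o["tool_pos"],o["ft_force"],o["qpos"])
KT=cam("top")
for fn in ("top0.png","t1.png"):
    g=cv2.cvtColor(cv2.imread("pics/"+fn),cv2.COLOR_BGR2HSV); m=cv2.inRange(g,(8,50,90),(32,255,255)); m=cv2.morphologyEx(m,cv2.MORPH_OPEN,np.ones((3,3)))
    n,L,S,C=cv2.connectedComponentsWithStats(m)
    for u,v in ((415,215),(220,245)):
        i=L[v,u]
        if not i: continue
        c=max(cv2.findContours((L==i).astype(np.uint8),cv2.RETR_EXTERNAL,cv2.CHAIN_APPROX_NONE)[0],key=len)[:,0]
        P=np.array([to_plane("top",(y,x),.02,KT)[:2] for x,y in c])*1000; print(fn,S[i],cv2.minAreaRect(P.astype(np.float32)))
        for a in ("x","y"):
            k=0 if a=="x" else 1; print(a,"extremes",P[P[:,k].argmin()],P[P[:,k].argmax()])
E
```

```text
28.6833 [0.6363 0.1427 0.0539] [-3.3532 -0.9064  7.8651] [ 0.0496  0.7734  1.4798 -0.0003  0.889   0.0692]
top0.png [ 369  181   81   80 3430] ((576.8006591796875, -196.23214721679688), (150.98486328125, 155.43402099609375), 43.98734664916992)
x extremes [ 472.9955 -189.6769] [ 679.9222 -204.7092]
y extremes [ 580.2572 -300.5284] [573.6818 -93.6541]
top0.png [ 178  199   81   81 3508] ((517.263427734375, 293.74700927734375), (153.83761596679688, 151.66928100585938), 39.910667419433594)
x extremes [416.002  306.2779] [622.094  283.1825]
y extremes [506.1543 190.3151] [530.4285 397.895 ]
t1.png [ 369  181   81   80 3425] ((576.723388671875, -196.1400909423828), (150.88372802734375, 155.42498779296875), 43.88298416137695)
x extremes [ 472.9955 -189.6769] [ 679.9222 -204.7092]
y extremes [ 580.2572 -300.5284] [573.6818 -93.6541]
t1.png [ 178  199   62   72 2491] ((525.2539672851562, 300.4017333984375), (133.09332275390625, 151.66900634765625), 39.93196105957031)
x extremes [438.1784 313.0936] [622.094  283.1825]
y extremes [564.6253 242.7615] [530.4285 397.895 ]
```

Arm 2 is fully home pointing right: +30 mm, 7.9 N. It goes in the right tray, with its tail towards the green crate and away from the dropper.

>>> apply_moves([
  {"dx":0,"dy":0,"dz":-15,"ax":0,"ay":0,"az":0,"jaw":0},
  {"dx":0,"dy":0,"dz":-40,"ax":0,"ay":0,"az":0,"jaw":0},
  {"dx":0,"dy":0,"dz":-80,"ax":0,"ay":0,"az":0,"jaw":0},
  {"dx":0,"dy":0,"dz":-120,"ax":0,"ay":0,"az":0,"jaw":0},
  {"dx":-20,"dy":0,"dz":-135,"ax":0,"ay":0,"az":-0.1,"jaw":0},
  {"dx":-353,"dy":-51,"dz":-135,"ax":0,"ay":0,"az":-0.779,"jaw":0},
  {"dx":-353,"dy":-51,"dz":-135,"ax":0,"ay":0,"az":-0.779,"jaw":0},
  {"dx":-353,"dy":-51,"dz":-135,"ax":0,"ay":0,"az":-0.779,"jaw":0},
  {"dx":-353,"dy":-51,"dz":-135,"ax":0,"ay":0,"az":-0.779,"jaw":0},
  {"dx":-353,"dy":-51,"dz":-135,"ax":0,"ay":0,"az":-0.779,"jaw":0},
  {"dx":-353,"dy":-51,"dz":-135,"ax":0,"ay":0,"az":-0.779,"jaw":0},
  {"dx":-353,"dy":-51,"dz":-135,"ax":0,"ay":0,"az":-0.779,"jaw":0},
  {"dx":-353,"dy":-51,"dz":-135,"ax":0,"ay":0,"az":-0.779,"jaw":0},
  {"dx":-353,"dy":-51,"dz":-135,"ax":0,"ay":0,"az":-0.779,"jaw":0},
  {"dx":-353,"dy":-51,"dz":-135,"ax":0,"ay":0,"az":-0.779,"jaw":0},
  {"dx":-353,"dy":-51,"dz":-135,"ax":0,"ay":0,"az":-0.779,"jaw":0},
  {"dx":-353,"dy":-51,"dz":-135,"ax":0,"ay":0,"az":-0.779,"jaw":0},
])

```text
time_s: 30.1
tool_pos: [0.5784, -0.2078, 0.1874]
ee_rot: [[-0.689, 0.725, -0.001], [0.725, 0.689, 0.001], [0.002, 0.0, -1.0]]
ft_force: [0.0, -0.4, -1.9]
gripper_width: 0.158
gripper_force: 30.0
```

```bash
python3 - <<'E'
from h import *
KT=cam("wrist"); save("wrist","w9.png"); o=r.get_obs(); print(o["time_s"],o["tool_pos"])
for n in ("dropper","tray_right"):
    for c in ("wrist","top"):
        if c=="top": r.read_camera("top")
        for d in r.place_of(c,n)[:2]: print(n,c,round(d["p"],2),to_plane(c,d["point"],0,KT if c=="wrist" else None)[:2])
    save("wrist","w9.png")
mv([.578,-.2088,.0279],2.33)
E
```

```text
30.15 [ 0.5785 -0.2074  0.1875]
dropper wrist 0.92 [ 0.5572 -0.0784]
dropper top 0.58 [ 0.56  -0.077]
tray_right wrist 0.71 [ 0.5799 -0.2004]
tray_right top 0.85 [ 0.5795 -0.1899]
tray_right top 0.65 [ 0.7614 -0.2771]
d [  0.4  -0.7 159.9] a [0.    0.    0.001] rows>= 3.83446465896159
```

Positions confirmed. Lowering.

>>> apply_moves([
  {"dx":0,"dy":0,"dz":40,"ax":0,"ay":0,"az":0,"jaw":0},
  {"dx":0,"dy":0,"dz":80,"ax":0,"ay":0,"az":0,"jaw":0},
  {"dx":0,"dy":0,"dz":115,"ax":0,"ay":0,"az":0,"jaw":0},
  {"dx":0,"dy":0,"dz":140,"ax":0,"ay":0,"az":0,"jaw":0},
  {"dx":0,"dy":0,"dz":152,"ax":0,"ay":0,"az":0,"jaw":0},
  {"dx":0,"dy":0,"dz":157,"ax":0,"ay":0,"az":0,"jaw":0},
  {"dx":0,"dy":0,"dz":159,"ax":0,"ay":0,"az":0,"jaw":0},
  {"dx":0,"dy":0,"dz":159,"ax":0,"ay":0,"az":0,"jaw":0},
  {"dx":0,"dy":0,"dz":159,"ax":0,"ay":0,"az":0,"jaw":0},
])

```text
time_s: 31.3
tool_pos: [0.58, -0.2099, 0.0305]
ee_rot: [[-0.688, 0.725, 0.003], [0.725, 0.688, -0.002], [-0.004, 0.001, -1.0]]
ft_force: [-0.4, -0.1, -1.6]
gripper_width: 0.158
gripper_force: 30.0
```

>>> apply_moves([
  {"dx":0,"dy":0,"dz":1.2,"ax":0,"ay":0,"az":0,"jaw":0},
  {"dx":0,"dy":0,"dz":1.8,"ax":0,"ay":0,"az":0,"jaw":0},
  {"dx":0,"dy":0,"dz":1.8,"ax":0,"ay":0,"az":0,"jaw":0},
  {"dx":0,"dy":0,"dz":1.8,"ax":0,"ay":0,"az":0,"jaw":0},
])

```text
time_s: 31.63
tool_pos: [0.5792, -0.2095, 0.028]
ee_rot: [[-0.688, 0.725, 0.002], [0.725, 0.688, -0.001], [-0.002, 0.001, -1.0]]
ft_force: [-0.1, -0.1, 1.5]
gripper_width: 0.159
gripper_force: 30.0
```

On the tray floor. Releasing and rising.

>>> apply_moves([
  {"dx":0,"dy":0,"dz":0,"ax":0,"ay":0,"az":0,"jaw":45},
  {"dx":0,"dy":0,"dz":0,"ax":0,"ay":0,"az":0,"jaw":45},
  {"dx":0,"dy":0,"dz":0,"ax":0,"ay":0,"az":0,"jaw":45},
  {"dx":0,"dy":0,"dz":0,"ax":0,"ay":0,"az":0,"jaw":45},
  {"dx":0,"dy":0,"dz":0,"ax":0,"ay":0,"az":0,"jaw":45},
  {"dx":0,"dy":0,"dz":-25,"ax":0,"ay":0,"az":0,"jaw":45},
  {"dx":0,"dy":0,"dz":-60,"ax":0,"ay":0,"az":0,"jaw":45},
  {"dx":0,"dy":0,"dz":-100,"ax":0,"ay":0,"az":0,"jaw":45},
  {"dx":0,"dy":0,"dz":-140,"ax":0,"ay":0,"az":0,"jaw":45},
  {"dx":0,"dy":0,"dz":-180,"ax":0,"ay":0,"az":0,"jaw":45},
  {"dx":100,"dy":0,"dz":-210,"ax":0,"ay":0,"az":0,"jaw":45},
  {"dx":100,"dy":0,"dz":-210,"ax":0,"ay":0,"az":0,"jaw":45},
  {"dx":100,"dy":0,"dz":-210,"ax":0,"ay":0,"az":0,"jaw":45},
  {"dx":100,"dy":0,"dz":-210,"ax":0,"ay":0,"az":0,"jaw":45},
])

```text
time_s: 32.8
tool_pos: [0.5062, -0.133, 0.2384]
ee_rot: [[-0.69, 0.724, -0.002], [0.724, 0.69, 0.002], [0.003, -0.0, -1.0]]
ft_force: [0.1, -0.1, 0.0]
gripper_width: 0.449
gripper_force: 0.0
```

```bash
python3 - <<'E'
from h import *
o=r.get_obs(); print(o["time_s"],o["tool_pos"],o["ft_force"])
for c in ("top","scene","wrist"):
    KT=cam(c); save(c,c+"_end.png")
    for n,z in (("rest_a_grip",.042),("rest_a_hub",.004),("dropper",0),("jar",0),("sherd",0)):
        for d in r.place_of(c,n):
            if d["p"]>.35: print(c,n,round(d["p"],2),to_plane(c,d["point"],z,KT)[:2])
print("arms want left grips (.511,.3285),(.5266,.2576); right (.578,-.209)")
E
```

```text
32.8 [ 0.5062 -0.133   0.2384] [ 0.0713 -0.076   0.0234]
top rest_a_grip 0.93 [0.5041 0.3326]
top rest_a_grip 0.5 [ 0.7505 -0.2643]
top rest_a_hub 0.71 [0.4903 0.2982]
top rest_a_hub 0.44 [0.5669 0.088 ]
top dropper 0.6 [ 0.5551 -0.086 ]
top jar 0.65 [0.5679 0.0796]
scene rest_a_grip 0.78 [0.5164 0.331 ]
scene rest_a_grip 0.46 [0.7475 0.0429]
scene rest_a_hub 0.98 [0.4886 0.3235]
scene rest_a_hub 0.74 [ 0.7619 -0.2815]
scene dropper 0.95 [ 0.5607 -0.0685]
scene jar 0.88 [0.57   0.0954]
scene sherd 0.61 [ 0.5027 -0.1176]
wrist dropper 0.6 [ 0.5553 -0.0792]
wrist jar 0.56 [0.5693 0.0833]
wrist sherd 0.61 [ 0.4954 -0.1225]
arms want left grips (.511,.3285),(.5266,.2576); right (.578,-.209)
```

The fixed views are too coarse for arms lying on wood. I'll take one closer wrist look at each tray with the networks, starting with the right tray's picture already saved.

```bash
python3 - <<'E'
from h import *
mv([.473,.254,.25],.70)
KT=cam("wrist"); print(proj("wrist",[.578,-.2088,.042],KT), proj("wrist",[.5435,-.176,.022],KT))
E
```

```text
d [308.6 242.3 -13. ] a [-0.     -0.      1.6302] rows>= 13.041251634194705
(np.float64(251.0766591769426), np.float64(320.0753618365684)) (np.float64(214.46622713281124), np.float64(318.38682353620203))
```

>>> apply_moves([
  {"dx":308,"dy":242,"dz":-13,"ax":0,"ay":0,"az":1.63,"jaw":45},
  {"dx":308,"dy":242,"dz":-13,"ax":0,"ay":0,"az":1.63,"jaw":45},
  {"dx":308,"dy":242,"dz":-13,"ax":0,"ay":0,"az":1.63,"jaw":45},
  {"dx":308,"dy":242,"dz":-13,"ax":0,"ay":0,"az":1.63,"jaw":45},
  {"dx":308,"dy":242,"dz":-13,"ax":0,"ay":0,"az":1.63,"jaw":45},
  {"dx":308,"dy":242,"dz":-13,"ax":0,"ay":0,"az":1.63,"jaw":45},
  {"dx":308,"dy":242,"dz":-13,"ax":0,"ay":0,"az":1.63,"jaw":45},
  {"dx":308,"dy":242,"dz":-13,"ax":0,"ay":0,"az":1.63,"jaw":45},
  {"dx":308,"dy":242,"dz":-13,"ax":0,"ay":0,"az":1.63,"jaw":45},
  {"dx":308,"dy":242,"dz":-13,"ax":0,"ay":0,"az":1.63,"jaw":45},
  {"dx":308,"dy":242,"dz":-13,"ax":0,"ay":0,"az":1.63,"jaw":45},
  {"dx":308,"dy":242,"dz":-13,"ax":0,"ay":0,"az":1.63,"jaw":45},
  {"dx":308,"dy":242,"dz":-13,"ax":0,"ay":0,"az":1.63,"jaw":45},
  {"dx":308,"dy":242,"dz":-13,"ax":0,"ay":0,"az":1.63,"jaw":45},
  {"dx":308,"dy":242,"dz":-13,"ax":0,"ay":0,"az":1.63,"jaw":45},
  {"dx":308,"dy":242,"dz":-13,"ax":0,"ay":0,"az":1.63,"jaw":45},
])

```text
time_s: 35.03
tool_pos: [0.4731, 0.2534, 0.25]
ee_rot: [[0.763, 0.646, 0.0], [0.646, -0.763, 0.0], [0.0, 0.0, -1.0]]
ft_force: [1.3, -0.0, 0.2]
gripper_width: 0.449
gripper_force: 0.0
```

```bash
python3 - <<'E'
from h import *
o=r.get_obs(); print(o["time_s"],o["tool_pos"])
for c in ("wrist","top"):
    KT=cam(c); im=save(c,c+"_l.png")
    for n,z in (("rest_a_grip",.042),("rest_a_hub",.004)):
        for d in r.place_of(c,n):
            if d["p"]>.2: print(c,n,round(d["p"],2),np.round(d["point"]),to_plane(c,d["point"],z,KT)[:2])
def chk(c,fn,p,tag):
    "mean image gradient along the model's projected outline, at the pose and shifted by some mm"
    KT=cam(c); g=cv2.cvtColor(cv2.imread("pics/"+fn),cv2.COLOR_BGR2GRAY).astype(np.float32); g=cv2.GaussianBlur(g,(3,3),0)
    G=cv2.magnitude(cv2.Sobel(g,cv2.CV_32F,1,0),cv2.Sobel(g,cv2.CV_32F,0,1))
    t=np.linspace(.7,2*np.pi-.7,80); hub=np.c_[-.04+.031*np.cos(t),.031*np.sin(t),0*t+.018]
    s=np.linspace(0,1,25)[:,None]; q=[(-.016,-.007,.062),(.024,-.007,.062),(.024,.007,.062),(-.016,.007,.062)]
    seg=[np.array(a)+s*(np.array(b)-a) for a,b in zip(q,q[1:]+q[:1])]+[np.array((-.005,y,.014))+s*np.array((.041,0,0)) for y in(-.017,.017)]
    Q=np.vstack([hub,*seg])
    def sc(p):
        ca,sa=np.cos(p[2]),np.sin(p[2]); W=Q@np.array([[ca,-sa,0],[sa,ca,0],[0,0,1]]).T+[p[0],p[1],.004]
        v=np.array([proj(c,w,KT) for w in W]).astype(np.float32); return cv2.remap(G,v[:,1:2].copy(),v[:,0:1].copy(),cv2.INTER_LINEAR).mean()
    L=[(sc(np.array(p)+[dx/1e3,dy/1e3,da]),dx,dy,da) for dx in range(-12,13,3) for dy in range(-12,13,3) for da in (-.1,-.05,0,.05,.1)]
    print(tag,"at pose",sc(p),"best",max(L),"median",np.median([l[0] for l in L]))
chk("wrist","wrist_l.png",[.5114,.3285,.70],"arm1"); chk("wrist","wrist_l.png",[.5266,.2576,.70+np.pi],"arm3")
chk("top","top_l.png",[.578,-.209,-.81],"arm2 top")
E
```

```text
35.0333 [0.4731 0.2534 0.25  ]
wrist rest_a_grip 0.68 [117. 297.] [0.5162 0.3268]
wrist rest_a_grip 0.53 [ 74. 548.] [0.7564 0.1226]
wrist rest_a_hub 0.76 [148. 297.] [0.4816 0.3039]
wrist rest_a_hub 0.46 [147. 338.] [0.5216 0.2589]
top rest_a_grip 0.61 [237. 200.] [0.5179 0.3333]
top rest_a_hub 0.61 [251. 219.] [0.4881 0.2925]
top rest_a_hub 0.5 [220. 406.] [ 0.5789 -0.1939]
arm1 at pose 99.41825 best (np.float32(99.784836), 3, 3, 0) median 61.26829
arm3 at pose 88.142426 best (np.float32(93.98089), 12, -6, 0.05) median 54.284595
arm2 top at pose 77.49394 best (np.float32(88.778534), 3, -3, -0.05) median 65.90303
```

All three outlines match where I laid the arms, and the robot touches nothing. Handing in.

```bash
python3 -c "
from bench import r
print(r.hand_in())"
```

```text
the job is handed in; nothing more can be done
None
```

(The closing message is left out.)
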